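Load the microscope's filter slider

ROBOT

A 6-joint arm with a two-finger parallel gripper is mounted at the origin on the work surface. World frame = base frame: x ahead of the robot, y to its left, z up, the work surface at z = 0. Lengths are in m, angles in rad, forces in N, time in s.
With the tool pointing down it reaches from about 0.35 to 0.85 m from the base axis. Payload 8.1 kg.
Tool frame: the origin (TCP) lies at the very end of the fingers, on their centre line; the grasp point (between the pads) lies 19 mm behind it (robot.pinch_z is the distance from the TCP to the grasp point, in m); y points along the fingers, x is the direction in which the jaws open and shut, and the axes are right-handed (so a half turn about y gives the same grasp; the last joint's range is limited). The gripper opens to 93 mm and grips with 3 to 60 N. Pads are 15 mm wide; open, the fingers measure 128 mm over their backs; the gripper's body (75 mm by 188 mm) begins 65 mm behind the grasp point.
Start: joints at [1.182, 0.13, 1.488, -0, 1.523, -0.085], TCP at [0.179, 0.573, 0.219] pointing down, gripper open.
Joint ranges: [-2.96, 2.96], [-0.89, 2.26], [0.02, 2.5], [-1.34, 4.48], [0, 2.73], [-2.66, 2.66]. Speed limits (rad/s): [2.39, 2.39, 2.79, 3.14, 3.14, 3.14].

INTERFACE

Orientations are given as a rotation vector (axis times angle).
In Python, from plant import robot gives the robot as it stands.
- The arm moves only by the shell command python3 -m inch 'ROWS' [FORCE]. ROWS is JSON, a list of rows, each a list of 5 numbers: the closure, from -1 (fully open) to 1 (shut), then the shift along the world's x, y, z in m, then the turn about the world's z in rad. A call has 1 to 8 rows; each row is the pose to reach, as a shift and turn from the pose measured when the call began; what a row does not reach only later rows make up. A row lasts 1/8 s, in which the tool goes at most 62.5 mm and 10.7 degrees, less where a joint would pass 70% of its speed; a pose out of reach is approached as far as the arm can. A call with a gripper value outside its range is refused whole. The fingers move at their own pace and stop on an object; FORCE is the grip in N (left out, the last holds). Time passes only in rows, so rows that repeat a pose let the fingers close. It gives the time, the measured TCP pose, the force and the opening at its end, in the units of the state.
- robot.read_state(): the state, without advancing time (a new reading comes with each control period).
- robot.read_camera(name): name is "side" or "top" or "wrist"; returns a dict with "color" (384x512x3 uint8, red, green, blue), "mtx" (3x3 intrinsics, pixels), "R" (3x3) and "t" (3): a world point X has camera coordinates R X + t; the wrist camera has in their place "hand_eye" (4x4, takes a point from camera to tool coordinates, whose origin is the TCP and whose axes are the tool frame's). Camera axes: x right, y down, z forward; pixel columns grow to the right and rows downward; lengths in m; the calibration is good to about 2 mm. A picture is of the moment at which its call begins: read the wrist's pose just before it. There is no depth.
- robot.close_job(): hands the job in, once; it reports no verdict.
The state is a dict: "t": time; "q": joint angles; "dq": joint speeds; "joint_torque": joint torques, N m; "tool_pos": TCP position; "orientation": TCP orientation; "force": force on the tool from outside, world axes, zero at the start; "wrist_torque": the same for the moment, N m; "opening": finger opening in m.
Only numpy, scipy, OpenCV 4.12 (cv2) and the standard library are available. Lean on these libraries where they do the work, as an engineer would, in place of code of your own. Each camera call takes 0.05 s, during which the arm holds its last target. There are 200 camera calls.

TASK

With the blade key from its stand, turn the slotted fastener on the filter housing a quarter turn anticlockwise to free the filter slider, draw the slider out by its knob and set every filter cube from the mat upright in a pocket of its own, right down on the pocket floor. Then push the slider fully home, turn the fastener back to locked with the key and put the key back upright in its stand. Turn the fastener only with the key, never with bare fingers, and leave the mirror mount, the objective and the bottle where they are.

Things in the scene. Friction and masses are not known exactly. Their poses are not given: they have to be found in the camera images.
- fastener (a joint): Slotted quarter-turn fastener on the roof of the filter housing. rad: 0 = locked (stop), 1.57 = open (stop); opens counter-clockwise seen from above. Under 0.3 is locked, over 1.25 open. Stiff, about 0.1 N m; stays where left. It drives a dead bolt into a notch in the slider's side: it locks only with the slider within 3 mm of home, and must be open before the slider can move.
- fastener_slot (a point): Top centre of the fastener's steel head (65 mm above the table), axis vertical; turns with it. Head 34 mm across, with a straight slot along this point's x axis, 5.5 mm wide, 8.5 mm deep, open at both ends, top edges bevelled 2 mm. Locked, the slot lies across the slider's travel; open, along it.
- slider (a joint): The filter housing is a low black box, 110 mm wide, 220 mm long, its roof 56 mm above the table. The filter slider is a flat aluminium carrier with four open-topped pockets in a row that slides level out of its end. Value in m: 0 = fully home, 0.195 = fully drawn out (stop), all pockets outside the housing. Friction about 2 N plus damping 8 N s/m; it stays where it is left.
- slider_knob (a point): Middle of the slider's upright steel pull knob, 20 mm diameter, from 12 to 50 mm above the table (this point at 32 mm). It stands on the slider's front end, its axis 46 mm in front of the slider's black end plate (54 mm wide, 4 mm thick, top 47 mm above the table), which shuts the port when home. This point's y axis is the direction in which the slider is drawn out.
- slider_deck (a point): Centre of the slider's pocket floor, 10 mm above the table, between the second and third pockets; moves with the slider; y axis: the direction in which it is drawn out, x across. The slider is 48 mm wide, plus an 8 mm wide latch rail along its -x side, and its long sides rise 6 mm above the floor.
- pocket0 (a point): Floor centre of the innermost pocket, 10 mm above the table; moves with the slider, y in the drawing-out direction. 42 by 42 mm inside, pockets 45 mm apart; dividers 3 mm thick, 10 mm above the floor; long sides 6 mm above it. A cube must sit flat on the floor to pass under the housing's roof (underside 48 mm above the table).
- pocket1 (a point): Floor centre of the second pocket from the inside, 10 mm above the table; moves with the slider, y in the drawing-out direction. 42 by 42 mm inside, pockets 45 mm apart; dividers 3 mm thick, 10 mm above the floor; long sides 6 mm above it. A cube must sit flat on the floor to pass under the housing's roof (underside 48 mm above the table).
- pocket2 (a point): Floor centre of the third pocket from the inside, 10 mm above the table; moves with the slider, y in the drawing-out direction. 42 by 42 mm inside, pockets 45 mm apart; dividers 3 mm thick, 10 mm above the floor; long sides 6 mm above it. A cube must sit flat on the floor to pass under the housing's roof (underside 48 mm above the table).
- pocket3 (a point): Floor centre of the outermost pocket (nearest the knob), 10 mm above the table; moves with the slider, y in the drawing-out direction. 42 by 42 mm inside, pockets 45 mm apart; dividers 3 mm thick, 10 mm above the floor; long sides 6 mm above it. A cube must sit flat on the floor to pass under the housing's roof (underside 48 mm above the table).
- key_grip (a point): Middle of the grip of the steel blade key (about 120 g), which stands blade down in its stand; here 46 mm above the table. Grip: slab 30 mm (x) by 14 mm (y) by 34 mm tall. Below it a collar 36 by 22 mm, 5 mm thick, underside 22 mm below this point; then the blade, 22 mm wide (x), 3 mm thick (y), its tip 33 mm below this point.
- stand_slot (a point): Top centre of the key stand, a fixed aluminium block 50 by 50 mm, 24 mm high, on a thin black 70 by 70 mm base plate. A slot 28 mm long (x) and 9 mm wide (y) takes the key's blade, x axes of key and stand parallel, either way round; the key's collar rests on the block's top.
- mat_centre (a point): Centre of the thin grey mat (170 by 170 mm, on the table) on which the filter cubes stand at the start, at table height.
- cube0_centre (a point): Centre of a black filter cube, 34 by 34 mm in plan (x, y), 32 mm tall (z), foot bevelled 2.5 mm, standing upright, about 90 g; round amber windows in two sides, a round silver one in the top. Two to four of the four cubes are present; None if absent.
- cube1_centre (a point): Centre of a black filter cube, 34 by 34 mm in plan (x, y), 32 mm tall (z), foot bevelled 2.5 mm, standing upright, about 90 g; round amber windows in two sides, a round silver one in the top. Two to four of the four cubes are present; None if absent.
- cube2_centre (a point): Centre of a black filter cube, 34 by 34 mm in plan (x, y), 32 mm tall (z), foot bevelled 2.5 mm, standing upright, about 90 g; round amber windows in two sides, a round silver one in the top. Two to four of the four cubes are present; None if absent.
- cube3_centre (a point): Centre of a black filter cube, 34 by 34 mm in plan (x, y), 32 mm tall (z), foot bevelled 2.5 mm, standing upright, about 90 g; round amber windows in two sides, a round silver one in the top. Two to four of the four cubes are present; None if absent.
- mirror_mount: Bystander: black mirror mount on a steel post and a 55 by 75 mm base, 108 mm tall; origin at the centre of its underside. Leave alone.
- objective: Bystander: aluminium objective lens standing on end, 34 mm diameter, 48 mm tall; origin at the centre of its underside. Leave alone.
- solvent: Bystander: amber solvent bottle, 44 mm diameter, 95 mm tall; origin at the centre of its underside. Leave alone.

How it is judged:
On the way, in this order (a step that is already met when the one before it is completed fails the run):
1. the fastener is turned open (value of joint fastener above 1.25 rad), for 0.2 s.
2. the slider is drawn out (value of joint slider above 0.16 m), for 0.2 s.
3. the slider is fully home again with every cube seated in a pocket (value of joint slider below 0.006 m and x of cube0_centre in the frame of slider_deck between -0.009 and 0.009 m and y of cube0_centre in the frame of slider_deck between -0.078 and 0.078 m and z of cube0_centre in the frame of slider_deck between 0.012 and 0.02 m and angle between each of cube0_centre, cube1_centre, cube2_centre, cube3_centre's own z axis and vertical below 0.12 rad and x of cube1_centre in the frame of slider_deck between -0.009 and 0.009 m and y of cube1_centre in the frame of slider_deck between -0.078 and 0.078 m and z of cube1_centre in the frame of slider_deck between 0.012 and 0.02 m and x of cube2_centre in the frame of slider_deck between -0.009 and 0.009 m and y of cube2_centre in the frame of slider_deck between -0.078 and 0.078 m and z of cube2_centre in the frame of slider_deck between 0.012 and 0.02 m and x of cube3_centre in the frame of slider_deck between -0.009 and 0.009 m and y of cube3_centre in the frame of slider_deck between -0.078 and 0.078 m and z of cube3_centre in the frame of slider_deck between 0.012 and 0.02 m), for 0.2 s.
4. the fastener is turned back to locked (value of joint fastener below 0.3 rad and value of joint slider below 0.006 m), for 0.2 s.
At the end, for the whole second after the job is handed in: Fastener locked (below 0.3 rad), slider home (within 6 mm), every cube present upright (0.12 rad) on a pocket floor of the slider (within 4 mm), the key upright (0.15 rad) in the stand's slot with its collar on the stand (within 8 mm), everything at rest (all of step 4 and x of cube0_centre in the frame of slider_deck between -0.009 and 0.009 m and y of cube0_centre in the frame of slider_deck between -0.078 and 0.078 m and z of cube0_centre in the frame of slider_deck between 0.012 and 0.02 m and angle between each of cube0_centre, cube1_centre, cube2_centre, cube3_centre's own z axis and vertical below 0.12 rad and x of cube1_centre in the frame of slider_deck between -0.009 and 0.009 m and y of cube1_centre in the frame of slider_deck between -0.078 and 0.078 m and z of cube1_centre in the frame of slider_deck between 0.012 and 0.02 m and x of cube2_centre in the frame of slider_deck between -0.009 and 0.009 m and y of cube2_centre in the frame of slider_deck between -0.078 and 0.078 m and z of cube2_centre in the frame of slider_deck between 0.012 and 0.02 m and x of cube3_centre in the frame of slider_deck between -0.009 and 0.009 m and y of cube3_centre in the frame of slider_deck between -0.078 and 0.078 m and z of cube3_centre in the frame of slider_deck between 0.012 and 0.02 m and horizontal distance between key_grip and stand_slot below 0.008 m and z of key_grip in the frame of stand_slot between 0.015 and 0.028 m and angle between key_grip's own z axis and vertical below 0.15 rad and linear speed of each of key, cube0, cube1, cube2, cube3 below 0.02 m/s); the robot touches nothing.
It fails at once if the fingers press on the fastener: it is turned with the key only (contact force between the fingers and fastener above 2 N).
It fails at once if the mirror mount is pushed away or knocked over (distance of mirror_mount from where it was at the start of the episode above 0.03 m or angle between mirror_mount's own z axis and vertical above 0.4 rad).
It fails at once if the objective is pushed away or knocked over (distance of objective from where it was at the start of the episode above 0.03 m or angle between objective's own z axis and vertical above 0.4 rad).
It fails at once if the solvent is pushed away or knocked over (distance of solvent from where it was at the start of the episode above 0.03 m or angle between solvent's own z axis and vertical above 0.4 rad).
Of cube0, cube1, cube2, cube3 only 2 to 4 are there at a start; the rules pass over those that are not, and their reading is None.
At some moment in a run one of cube0, cube1, cube2, cube3 may be knocked a few centimetres aside while the robot is not near it.
It also fails if it takes over 210 s, if anything falls off the work surface, if the arm or the gripper's body presses on something with over 40 N, if the wrist force passes 120 N, or if a joint passes its speed limit or range.

## Working session

There is one attempt and no reset: what is moved stays moved. The work goes in short steps, Python scripts to look and compute and a shell command to move; the robot and the scene stay as the last step left them, time stands still between calls to the robot, and variables do not carry over. Pictures are saved under pics/ and viewed, about 12 in all and at most 16, crops included, and the job is handed in when it is done.

```bash
mkdir -p pics; ls; cat > h.py <<'E'
import numpy as np,cv2
from plant import robot
from scipy.spatial.transform import Rotation as R
def snap(name,fn,crop=None,scale=1):
    s=robot.read_state(); c=robot.read_camera(name); im=c["color"][:,:,::-1]
    if crop: x0,y0,x1,y1=crop; im=im[y0:y1,x0:x1]
    if scale!=1: im=cv2.resize(im,None,fx=scale,fy=scale,interpolation=cv2.INTER_CUBIC)
    cv2.imwrite("pics/"+fn,im)
    K=np.array(c["mtx"])
    if name=="wrist":
        H=np.array(c["hand_eye"]); T=np.eye(4); T[:3,:3]=R.from_rotvec(s["orientation"]).as_matrix(); T[:3,3]=s["tool_pos"]
        M=np.linalg.inv(T@H); r,t=M[:3,:3],M[:3,3]
    else: r,t=np.array(c["R"]),np.array(c["t"])
    np.savez("pics/"+fn[:-4]+".npz",K=K,r=r,t=t)
    return K,r,t
def px(fn,u,v,z):
    d=np.load("pics/"+fn+".npz"); K,r,t=d["K"],d["r"],d["t"]
    ray=r.T@np.linalg.inv(K)@np.array([u,v,1.]); o=-r.T@t
    return (o+ray*(z-o[2])/ray[2])
def proj(fn,X):
    d=np.load("pics/"+fn+".npz"); p=d["K"]@(d["r"]@np.array(X)+d["t"]); return p[:2]/p[2]
E
python3 - <<'E'
from h import *
print(robot.read_state(),robot.pinch_z)
K,r,t=snap("top","top1.png",None,1.56); print(K,-r.T@t,r)
K,r,t=snap("side","side1.png",None,1.56); print(K,-r.T@t)
K,r,t=snap("wrist","w1.png"); print(-r.T@t, r)
E
```

```text
pics
{'t': 0.0, 'q': array([ 1.18161378e+00,  1.31153668e-01,  1.48925470e+00, -3.27826790e-05,
        1.52302324e+00, -8.54275375e-02]), 'dq': array([-6.71477790e-04, -3.60560222e-03, -9.50164527e-05, -1.25805457e-03,
       -3.71962278e-04,  8.09860466e-04]), 'joint_torque': array([ 1.11246343e-03, -5.59840643e+01, -4.91767323e+01,  7.68422987e-02,
        3.52760672e-02, -1.98789330e-04]), 'tool_pos': array([0.17925239, 0.5720006 , 0.21760544]), 'orientation': array([-1.33873391, -0.98143981,  0.98401709]), 'force': array([-0.06925499,  0.57615561, -0.0936862 ]), 'wrist_torque': array([0.04409279, 0.02650941, 0.00581644]), 'opening': 0.09311030123544735} 0.0188
[[371.54972438   0.         246.84909646]
 [  0.         371.54972438 188.82231825]
 [  0.           0.           1.        ]] [0.37744315 0.08476447 1.0790152 ] [[ 0.00612351 -0.99997523  0.00347061]
 [-0.98097038 -0.0066806  -0.19404246]
 [ 0.19406084 -0.00221634 -0.98098699]]
[[348.30432061   0.         253.63742675]
 [  0.         348.30432061 186.41824825]
 [  0.           0.           1.        ]] [0.49081978 0.55989066 0.6058857 ]
[0.11108129 0.59410073 0.38383757] [[ 0.29801638  0.9545558  -0.00307635]
 [ 0.92223458 -0.28709096  0.25896363]
 [ 0.24631205 -0.08001252 -0.96588217]]
```

View pics/top1.png

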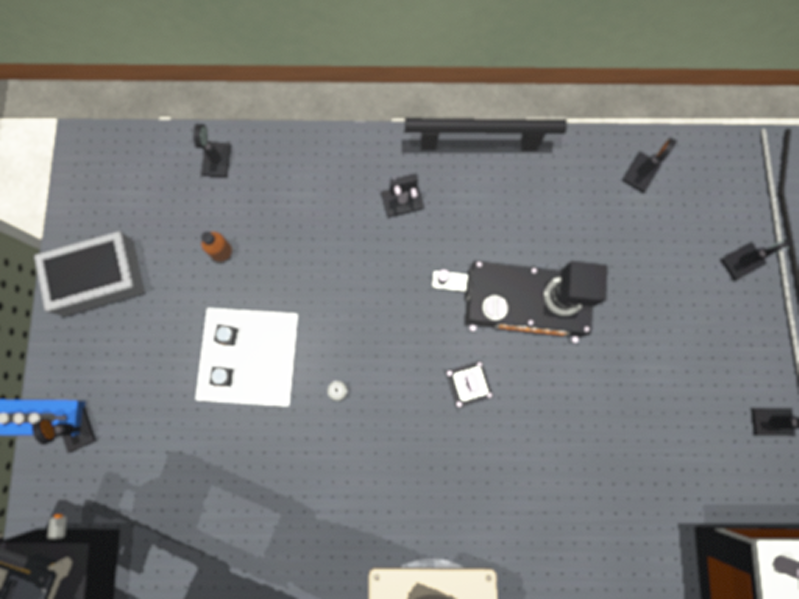

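The top view shows two cubes at (225,335) and (221,376), the objective at (337,390), the key and stand at (469,384), the fastener at (495,307) and the knob at (440,281). The bottle is at (215,247) and the mirror mount at (402,195). The slider draws towards image left, which is +y.

```bash
python3 - <<'E'
from h import *
for n,u,v,z in [("cube a",226,334,.032),("cube b",221,376,.032),("obj",337,388,.048),("keytop",469,383,.063),("stand",469,384,.024),("fast",495,307,.065),("knob",440,279,.05),("bottle",209,238,.095),("mount",403,200,.05)]:
    print(n,px("top1",u/1.56,v/1.56,z).round(4))
im=cv2.imread("pics/top1.png")[250:420,420:620]; cv2.imwrite("pics/c1.png",cv2.resize(im,None,fx=4,fy=3.5,interpolation=cv2.INTER_CUBIC))
E
```

```text
cube a [0.5096 0.3707 0.032 ]
cube b [0.434  0.3752 0.032 ]
obj [0.4135 0.1659 0.048 ]
keytop [ 0.423  -0.0641  0.063 ]
stand [ 0.4229 -0.0698  0.024 ]
fast [ 0.5568 -0.113   0.065 ]
knob [ 0.6106 -0.0173  0.05  ]
bottle [0.6716 0.3935 0.095 ]
mount [0.7615 0.05   0.05  ]
```

View pics/side1.png

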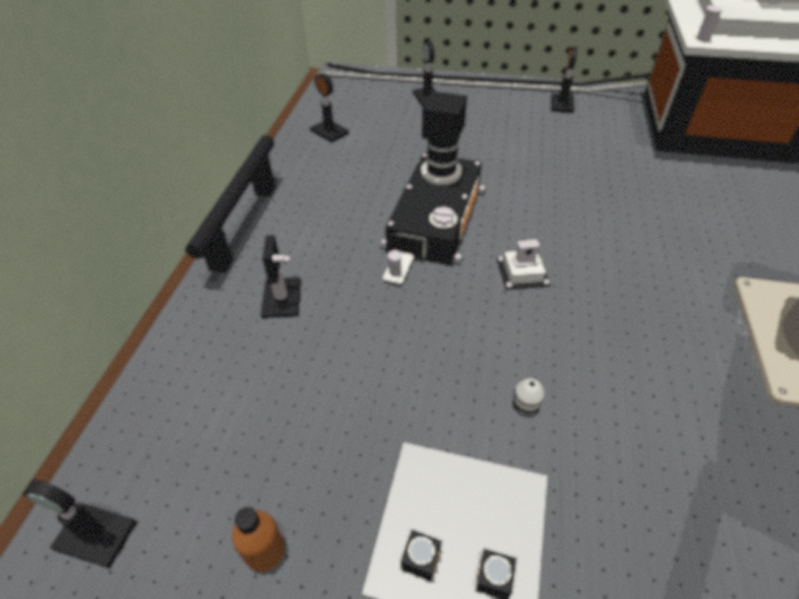

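```bash
python3 - <<'E'
from h import *
def tri(a,b):
    P=[];p=[]
    for f,q in (("top1",a),("side1",b)):
        d=np.load(f"pics/{f}.npz"); P.append(d["K"]@np.c_[d["r"],d["t"]]); p.append(np.array(q)/1.56)
    X=cv2.triangulatePoints(P[0],P[1],p[0],p[1]).ravel(); return (X/X[3])[:3].round(4)
print("head top",tri((588,278),(447,102)))
print("fast",tri((495,306),(443,215)),"knob",tri((440,278),(395,254)),"key",tri((469,382),(528,245)),"stand corners",tri((469,363),(519,250)))
print(R.from_rotvec(robot.read_state()["orientation"]).as_matrix().round(3))
E
```

```text
head top [ 0.5798 -0.2385  0.1837]
fast [ 0.5594 -0.1144  0.058 ] knob [ 0.6142 -0.0171  0.0527] key [ 0.425  -0.0646  0.06  ] stand corners [ 0.4481 -0.0644  0.0518]
[[ 0.299 -0.001 -0.954]
 [ 0.954 -0.001  0.299]
 [-0.001 -1.     0.   ]]
```

View pics/c1.png

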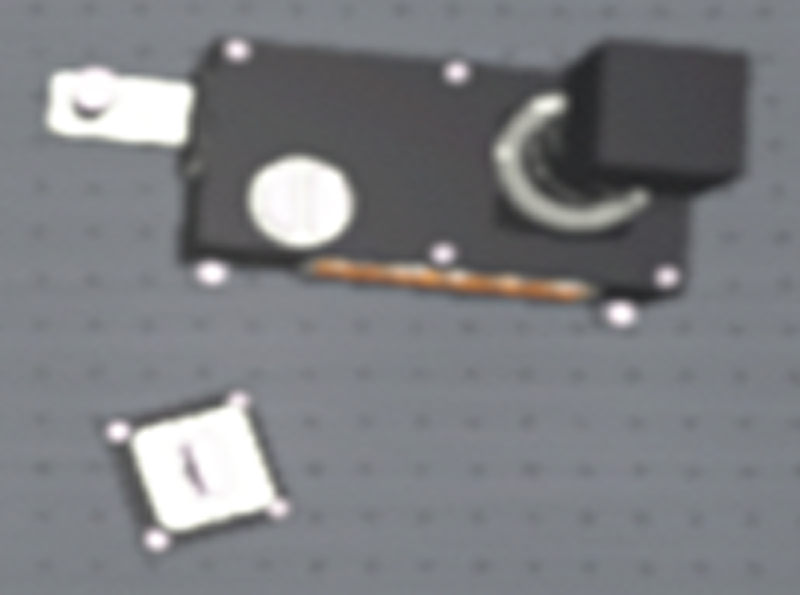

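The crop shows the key's slot direction about 18° off world x, and the slider drawn out along roughly +y. The head over the housing is 184 mm tall with its near face around y=-0.21, so I'll keep the gripper clear of it. Next I raise the tool, turn it and go to a view of the key and fastener.

```bash
python3 -m inch '[[-1,0.02,-0.04,0.04,-0.18],[-1,0.04,-0.08,0.08,-0.36],[-1,0.06,-0.12,0.08,-0.54],[-1,0.08,-0.17,0.08,-0.72],[-1,0.10,-0.22,0.08,-0.9],[-1,0.12,-0.27,0.08,-1.08],[-1,0.14,-0.32,0.08,-1.26],[-1,0.16,-0.36,0.08,-1.44]]'; python3 -m inch '[[-1,0.02,-0.05,0,-0.18],[-1,0.04,-0.10,0,-0.36],[-1,0.06,-0.15,0,-0.54],[-1,0.08,-0.20,0,-0.72],[-1,0.10,-0.24,0,-0.9],[-1,0.12,-0.28,0,-1.08],[-1,0.12,-0.28,0,-1.09],[-1,0.12,-0.28,0,-1.09]]'; python3 - <<'E'
from h import *
snap("wrist","w2.png",None,1.56)
print(R.from_rotvec(robot.read_state()["orientation"]).as_matrix().round(3),robot.read_state()["q"])
E
```

```text
t: 1.15
tool_pos: [0.3396, 0.2103, 0.2978]
orientation: [-1.566, 0.142, -0.14]
force: [0.3, 0.4, -0.3]
opening: 0.0928
t: 2.15
tool_pos: [0.4592, -0.0694, 0.2974]
orientation: [-1.336, 0.985, -0.982]
force: [0.1, 0.9, 0.1]
opening: 0.0929
[[ 0.299 -0.001  0.954]
 [-0.954  0.001  0.299]
 [-0.002 -1.    -0.   ]] [-2.60664595e-01 -2.60235830e-01  1.71959816e+00  1.27127823e-03
  1.68313629e+00  1.00687685e+00]
```

View pics/w2.png

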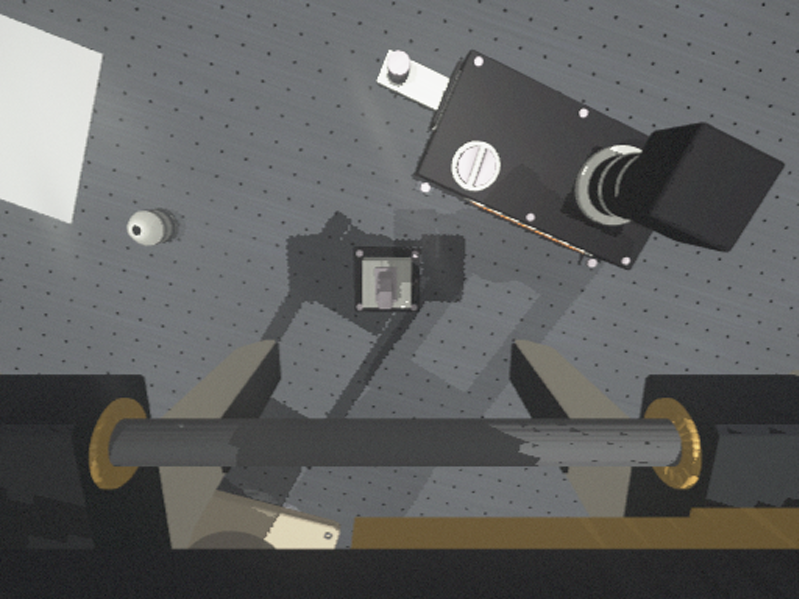

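The wrist view shows the key at (386,282), the fastener at (477,166) with its slot visible, the knob at (398,62) and the objective at (150,228). I'll enlarge the middle.

```bash
python3 - <<'E'
from h import *
im=cv2.imread("pics/w2.png"); a=im[225:325,335:475]; b=im[115:215,415:555]
cv2.imwrite("pics/c2.png",np.vstack([cv2.resize(x,None,fx=4,fy=3,interpolation=cv2.INTER_CUBIC) for x in(a,b)]))
E
```

```text
(no output)
```

View pics/c2.png

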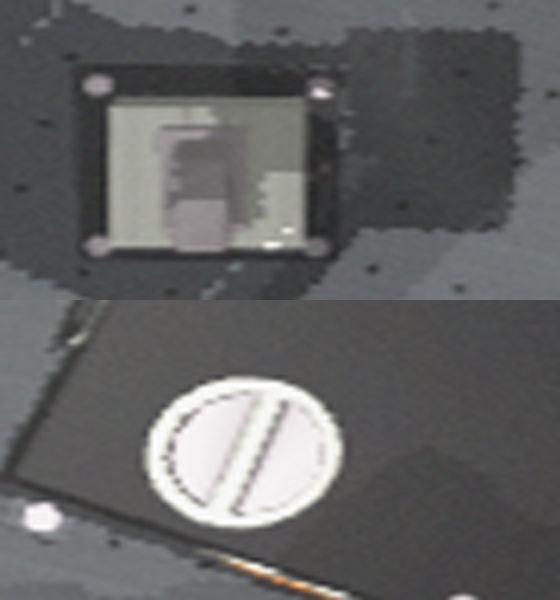

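```bash
python3 - <<'E'
from h import *
P=lambda u,v,z:px("w2",u/1.56,v/1.56,z)
c=[P(*q,.024) for q in((362,258.3),(411.3,257.7),(411.5,306),(362,308))]
print("stand",np.mean(c,0).round(4),[np.linalg.norm(c[i]-c[i-1]).round(4) for i in range(4)])
for i,j in((3,0),(2,1),(0,1),(3,2)):
    d=c[j]-c[i]; print(np.degrees(np.arctan2(d[1],d[0])).round(1))
a,b=P(377.8,308,.063),P(392,308,.063); print("key end edge",a.round(4),b.round(4),np.linalg.norm(a-b).round(4))
print("pred key centre", ((a+b)/2+.015*np.array([.954,.299,0])).round(4))
f=P(476,165.7,.064);print("fast",f.round(4), np.linalg.norm(P(451.5,165.7,.064)-P(500.7,165.7,.064)))
s=[P(415+u/4,115+(v-300)/3,.065) for u,v in((210,505),(265,395),(240,512),(288,405))]
for i in(0,2): d=s[i+1]-s[i]; print("slot",np.degrees(np.arctan2(d[1],d[0])).round(1))
print("slotc",np.mean(s,0).round(4))
print("knob",P(398,58,.05).round(4))
c=[P(478,61,.056),P(583,113,.056),P(626,261,.056),P(530,217,.056)];print("screws",np.round(c,4)); d=c[0]-c[1];print(np.degrees(np.arctan2(d[1],d[0])))
print("head near corners",P(633,212,.15).round(3),P(703,124,.184).round(3),P(640,133,.184).round(3))
print("housing front edge",P(473,50,.056).round(4),P(418,177,.056).round(4))
E
```

```text
stand [ 0.4257 -0.0715  0.024 ] [np.float64(0.0521), np.float64(0.0495), np.float64(0.0505), np.float64(0.0512)]
16.3
18.2
-71.9
-70.2
key end edge [ 0.4089 -0.0686  0.063 ] [ 0.4129 -0.0814  0.063 ] 0.0134
pred key centre [ 0.4252 -0.0705  0.063 ]
fast [ 0.5576 -0.1124  0.064 ] 0.04257394385638024
slot -1.6
slot 0.7
slotc [ 0.5572 -0.1139  0.065 ]
knob [ 0.621  -0.0218  0.05  ]
screws [[ 0.6374 -0.0865  0.056 ]
 [ 0.6263 -0.1863  0.056 ]
 [ 0.5198 -0.2766  0.056 ]
 [ 0.5308 -0.176   0.056 ]]
83.67275523437779
head near corners [ 0.555 -0.214  0.15 ] [ 0.611 -0.213  0.184] [ 0.595 -0.18   0.184]
housing front edge [ 0.6439 -0.0797  0.056 ] [ 0.5337 -0.0679  0.056 ]
```

```bash
python3 - <<'E'
from h import *
def tri(a,b):
    P=[];p=[]
    for f,q in (("top1",a),("w2",b)):
        d=np.load(f"pics/{f}.npz"); P.append(d["K"]@np.c_[d["r"],d["t"]]); p.append(np.array(q)/1.56)
    X=cv2.triangulatePoints(P[0],P[1],p[0],p[1]).ravel(); return (X/X[3])[:3].round(4)
c=lambda u,v:(420+u/4,250+v/3.5)
print([tri(c(605,42),(703,124)),tri(c(748,55),(783,162)),tri(c(745,178),(725,250))])
for z in(.175,.184): print(px("top1",571/1.56,262/1.56,z),px("top1",569/1.56,297/1.56,z))
im=cv2.imread("pics/w2.png")[100:270,550:800]; a=cv2.resize(im,None,fx=3,fy=3,interpolation=cv2.INTER_CUBIC)
cv2.imwrite("pics/c3.png",np.clip(a.astype(float)*2.2,0,255).astype(np.uint8))
E
```

```text
[array([ 0.6103, -0.2138,  0.1832]), array([ 0.6051, -0.2708,  0.1826]), array([ 0.5483, -0.2686,  0.1752])]
[ 0.61174342 -0.21619846  0.175     ] [ 0.55431813 -0.20979016  0.175     ]
[ 0.60941083 -0.2132022   0.184     ] [ 0.55255724 -0.20685769  0.184     ]
```

View pics/c3.png

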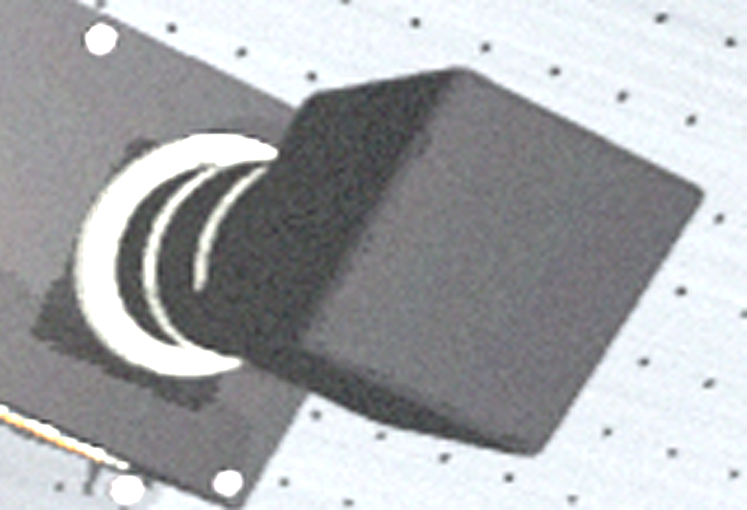

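The head's near face is about 94 mm from the fastener axis, which is as far as the gripper body reaches. The body therefore fits only with the jaws along key x for the first ~65° of turn, and with the jaws along key y after that. I'll regrip halfway. Next I pick the key with the jaws along its x.

```bash
python3 -m inch '[[-1,-0.01,0,-0.02,0.18],[-1,-0.02,0,-0.04,0.36],[-1,-0.03,-0.001,-0.06,0.54],[-1,-0.034,-0.0015,-0.08,0.72],[-1,-0.034,-0.0015,-0.1,0.9],[-1,-0.034,-0.0015,-0.12,1.08],[-1,-0.034,-0.0015,-0.14,1.26],[-1,-0.034,-0.0015,-0.16,1.44]]'; python3 -m inch '[[-1,0,0,0,0.13],[-1,0,0,0,0.13]]'; python3 - <<'E'
from h import *
print(R.from_rotvec(robot.read_state()["orientation"]).as_matrix().round(3)[:,0],robot.read_state()["tool_pos"])
snap("wrist","w3.png",None,1.56)
E
```

```text
t: 3.2
tool_pos: [0.4252, -0.0693, 0.1373]
orientation: [-1.566, -0.142, 0.143]
force: [0.8, -0.7, -0.9]
opening: 0.0927
t: 3.45
tool_pos: [0.425, -0.0682, 0.1373]
orientation: [-1.557, -0.246, 0.247]
force: [-1.3, 0.9, 0.4]
opening: 0.0934
[ 0.951  0.308 -0.001] [ 0.42495406 -0.06821749  0.1373479 ]
```

View pics/w3.png

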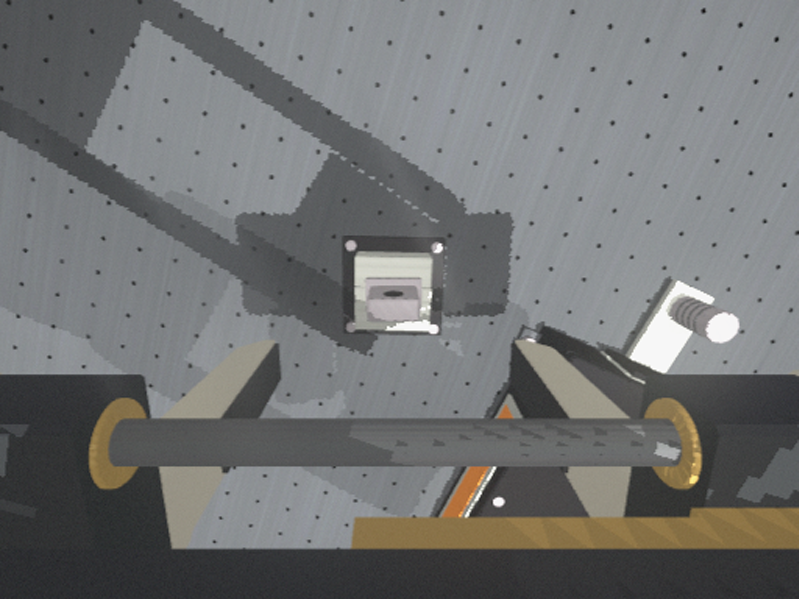

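```bash
python3 - <<'E'
from h import *
P=lambda u,v,z:px("w3",u/1.56,v/1.56,z).round(4)
print(P(393,310,.063),P(393,299,.063),P(393,320,.063),P(367,320,.063),P(420,320,.063))
for z in(.063,.046,.029):print(z,[(proj("w3",np.array([.4254,-.071,z])+R.from_euler('z',18,degrees=True).apply([x,y,0]))*1.56).round(0) for x,y in((-.015,.007),(.015,.007),(.015,-.007))])
c=[P(*q,.002) for q in((351,245),(437,247),(433,328),(351,327))];print(c,np.mean(c,0))
E
```

```text
[ 0.4245 -0.0696  0.063 ] [ 0.4225 -0.0635  0.063 ] [ 0.4264 -0.0753  0.063 ] [ 0.4123 -0.0799  0.063 ] [ 0.441  -0.0705  0.063 ]
0.063 [array([367., 301.]), array([420., 301.]), array([420., 324.])]
0.046 [array([369., 293.]), array([419., 293.]), array([418., 315.])]
0.029 [array([370., 286.]), array([417., 286.]), array([417., 307.])]
[array([ 0.3884, -0.0521,  0.002 ]), array([ 0.4447, -0.0352,  0.002 ]), array([ 0.4615, -0.0913,  0.002 ]), array([ 0.4053, -0.1088,  0.002 ])] [ 0.424975 -0.07185   0.002   ]
```

```bash
python3 -m inch '[[-1,0,-0.002,-0.05,0],[-1,0,-0.002,-0.08,0],[-1,0,-0.002,-0.1,0],[-1,0,-0.002,-0.102,0],[1,0,-0.002,-0.102,0],[1,0,-0.002,-0.102,0],[1,0,-0.002,-0.102,0],[1,0,-0.002,-0.102,0]]' 30;  python3 -m inch '[[1,0,0,0,0],[1,0,0,0,0],[1,0,0,0,0],[1,0,0,0,0]]'
```

```text
t: 4.5
tool_pos: [0.4256, -0.0706, 0.0361]
orientation: [-1.558, -0.245, 0.243]
force: [0.5, 0.1, -0.0]
opening: 0.0578
t: 5.0
tool_pos: [0.4255, -0.0706, 0.0361]
orientation: [-1.558, -0.244, 0.243]
force: [0.3, -0.4, 0.9]
opening: 0.0299
```

```bash
python3 -m inch '[[1,0,0,0.04,0],[1,0,0,0.08,0],[1,0.02,-0.006,0.12,-0.1],[1,0.06,-0.02,0.124,-0.2],[1,0.10,-0.03,0.124,-0.3],[1,0.112,0,0.124,-0.41],[1,0.112,0,0.124,-0.41],[1,0.112,0,0.124,-0.41]]'; python3 - <<'E'
from h import *
print(R.from_rotvec(robot.read_state()["orientation"]).as_matrix().round(3)[:,0],robot.read_state()["tool_pos"])
snap("wrist","w4.png",(100,100,400,300),2.6)
E
```

```text
t: 6.0
tool_pos: [0.537, -0.0707, 0.1597]
orientation: [-1.571, 0.077, -0.076]
force: [-0.5, 0.5, -1.3]
opening: 0.0294
[ 0.995 -0.097 -0.001] [ 0.53704904 -0.07068062  0.15967886]
```

View pics/w4.png

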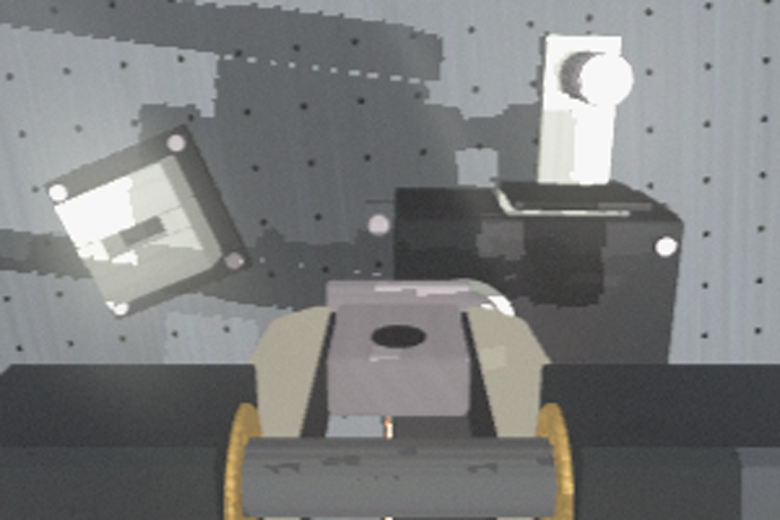

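The picture shows the key held square, aligned with the housing edges. I move it over the fastener and lower.

```bash
python3 -m inch '[[1,0.020,-0.0423,0,0.02],[1,0.020,-0.0423,-0.02,0.02],[1,0.020,-0.0423,-0.05,0.02],[1,0.020,-0.0423,-0.066,0.02],[1,0.020,-0.0423,-0.066,0.02],[1,0.020,-0.0423,-0.066,0.02]]'; python3 -m inch '[[1,0,0,-0.004,0],[1,0,0,-0.008,0],[1,0,0,-0.008,0]]'
```

```text
t: 6.8
tool_pos: [0.5576, -0.1133, 0.095]
orientation: [-1.571, 0.06, -0.062]
force: [0.6, -0.2, -0.6]
opening: 0.0297
t: 7.18
tool_pos: [0.5574, -0.1132, 0.0867]
orientation: [-1.571, 0.06, -0.062]
force: [-0.4, -0.1, -1.6]
opening: 0.0296
```

```bash
python3 -m inch '[[1,0,0,-0.002,0],[1,0,0,-0.004,0],[1,0,0,-0.005,0],[1,0,0,-0.005,0]]'; python3 -m inch '[[1,0,0,-0.001,0],[1,0,0,-0.001,0]]'
```

```text
t: 7.68
tool_pos: [0.5573, -0.1131, 0.0815]
orientation: [-1.571, 0.061, -0.061]
force: [-0.2, 0.0, -0.7]
opening: 0.0298
t: 7.92
tool_pos: [0.5572, -0.1131, 0.0805]
orientation: [-1.571, 0.061, -0.061]
force: [-0.2, -0.1, -0.6]
opening: 0.0299
```

```bash
python3 -m inch '[[1,0,0,0,0.12],[1,0,0,0,0.24],[1,0,0,0,0.36]]'; python3 -m inch '[[1,0,0,0,0.15],[1,0,0,0,0.3],[1,0,0,0,0.45],[1,0,0,0,0.6],[1,0,0,0,0.72],[1,0,0,0,0.72]]'; python3 -c "
from h import *
s=robot.read_state();print(s['wrist_torque'],R.from_rotvec(s['orientation']).as_matrix()[:,0])
snap('side','s5.png',(220,80,380,200),4)"
```

```text
t: 8.3
tool_pos: [0.5575, -0.1134, 0.0806]
orientation: [-1.561, -0.226, 0.224]
force: [1.3, -1.8, -2.0]
opening: 0.0299
t: 9.05
tool_pos: [0.558, -0.1136, 0.0807]
orientation: [-1.427, -0.786, 0.781]
force: [3.2, 0.0, -2.8]
opening: 0.03
[-0.19760947 -0.627676   -0.08128596] [0.53589422 0.84428412 0.00130822]
```

View pics/s5.png

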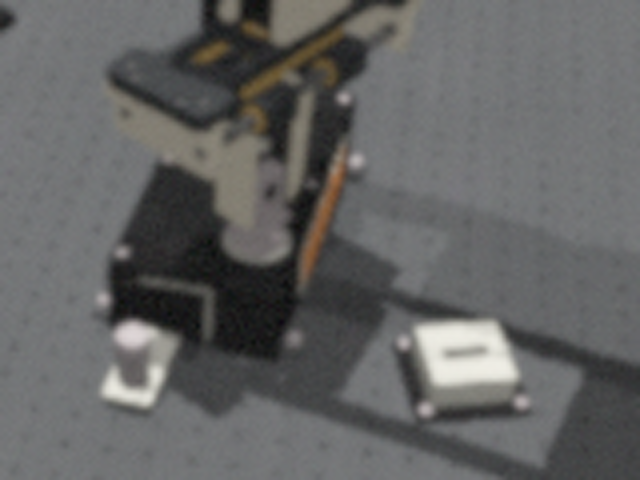

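Torque of about -0.08 N m and a yaw of 57.6° show the key is driving the fastener. Now I regrip with the jaws along key y.

```bash
python3 -m inch '[[-1,0,0,0,0],[-1,0,0,0,0],[-1,0,0,0,0],[-1,0,0,0.025,0],[-1,0,0,0.05,0],[-1,0,0,0.05,-0.18],[-1,0,0,0.05,-0.36],[-1,0,0,0.05,-0.54]]'; python3 -m inch '[[-1,0,0,0,-0.18],[-1,0,0,0,-0.36],[-1,0,0,0,-0.54],[-1,0,0,0,-0.72],[-1,0,0,0,-0.9],[-1,0,0,0,-1.03],[-1,0,0,0,-1.03]]'; python3 -c "
from h import *
s=robot.read_state();print(R.from_rotvec(s['orientation']).as_matrix()[:,0])
snap('wrist','w6.png',None,1.56)"
```

```text
t: 10.1
tool_pos: [0.5579, -0.1136, 0.1309]
orientation: [-1.544, -0.36, 0.357]
force: [-0.2, 0.0, 1.1]
opening: 0.0926
t: 10.98
tool_pos: [0.5578, -0.1136, 0.1309]
orientation: [-1.527, 0.449, -0.449]
force: [-0.6, -0.5, 0.2]
opening: 0.0931
[ 0.84059915 -0.5416567   0.00104074]
```

View pics/w6.png

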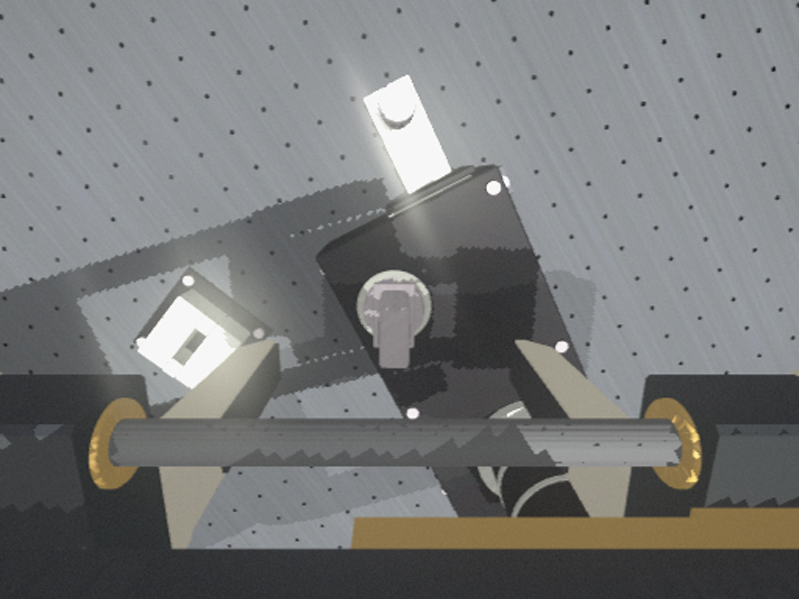

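The key stands upright in the slot, aligned with the image vertical at (395,320). I lower, grip and finish the turn.

```bash
python3 -m inch '[[-1,0,0,-0.025,0],[-1,0,0,-0.048,0],[-1,0,0,-0.05,0],[1,0,0,-0.05,0],[1,0,0,-0.05,0],[1,0,0,-0.05,0],[1,0,0,-0.05,0],[1,0,0,-0.05,0]]' 40; python3 -m inch '[[1,0,0,0,0],[1,0,0,0,0],[1,0,0,0,0],[1,0,0,0,0.12],[1,0,0,0,0.24],[1,0,0,0,0.36],[1,0,0,0,0.46],[1,0,0,0,0.46]]'; python3 -c "
from h import *
s=robot.read_state();print(s['wrist_torque'],R.from_rotvec(s['orientation']).as_matrix()[:,0])"
```

```text
t: 12.02
tool_pos: [0.558, -0.1136, 0.0811]
orientation: [-1.528, 0.447, -0.447]
force: [0.7, 0.1, -0.3]
opening: 0.0479
t: 13.02
tool_pos: [0.558, -0.1135, 0.0811]
orientation: [-1.572, 0.086, -0.088]
force: [0.5, 1.8, 0.6]
opening: 0.0136
[ 0.11628518  0.0769201  -0.05968384] [ 0.99386217 -0.11061761  0.00131756]
```

```bash
python3 -m inch '[[1,0,0,0,0.04],[1,0,0,0,0.08],[1,0,0,0,0.08]]'; python3 -c "
from h import *
s=robot.read_state();print(s['wrist_torque'],R.from_rotvec(s['orientation']).as_matrix()[:,0])"
```

```text
t: 13.4
tool_pos: [0.558, -0.1134, 0.081]
orientation: [-1.574, 0.025, -0.027]
force: [0.3, 0.6, 0.2]
opening: 0.0138
[-0.04069134 -0.01609155 -0.04507627] [ 0.99945099 -0.03310592  0.00131106]
```

```bash
python3 -m inch '[[1,0,0,0,0.04],[1,0,0,0,0.08],[1,0,0,0,0.08]]'; python3 -c "
from h import *
s=robot.read_state();print(s['wrist_torque'],R.from_rotvec(s['orientation']).as_matrix()[:,0])"
```

```text
t: 13.78
tool_pos: [0.5581, -0.1135, 0.0811]
orientation: [-1.573, -0.036, 0.034]
force: [1.0, -0.2, 0.3]
opening: 0.0139
[ 0.05981148  0.00776119 -0.112057  ] [0.99900146 0.04465291 0.00148277]
```

Fully turned, with the torque rising at the stop. I lift the key out and return it to the stand.

```bash
python3 -m inch '[[1,0,0,0,-0.04],[1,0,0,0.01,-0.04],[1,0,0,0.04,-0.04],[1,0,0,0.07,-0.1],[1,-0.03,0.01,0.07,-0.28],[1,-0.07,0.02,0.07,-0.46],[1,-0.11,0.035,0.07,-0.64],[1,-0.1326,0.0429,0.07,-0.82]]'; python3 -m inch '[[1,0,0,0,-0.18],[1,0,0,0,-0.36],[1,0,0,0,-0.48],[1,0,0,0,-0.48],[1,0,0,0,-0.48]]'; python3 -c "
from h import *
s=robot.read_state();m=R.from_rotvec(s['orientation']).as_matrix();print(s['tool_pos'],np.degrees(np.arctan2(m[1,0],m[0,0])))
snap('wrist','w7.png',(130,110,380,290),3.1)"
```

```text
t: 14.78
tool_pos: [0.4237, -0.07, 0.1514]
orientation: [-1.486, 0.611, -0.611]
force: [0.6, 0.1, -1.0]
opening: 0.0138
t: 15.4
tool_pos: [0.4237, -0.0701, 0.1516]
orientation: [-1.344, 0.977, -0.976]
force: [0.3, 0.3, -1.8]
opening: 0.0137
[ 0.42371971 -0.07005431  0.15163283] -72.12637361071309
```

View pics/w7.png

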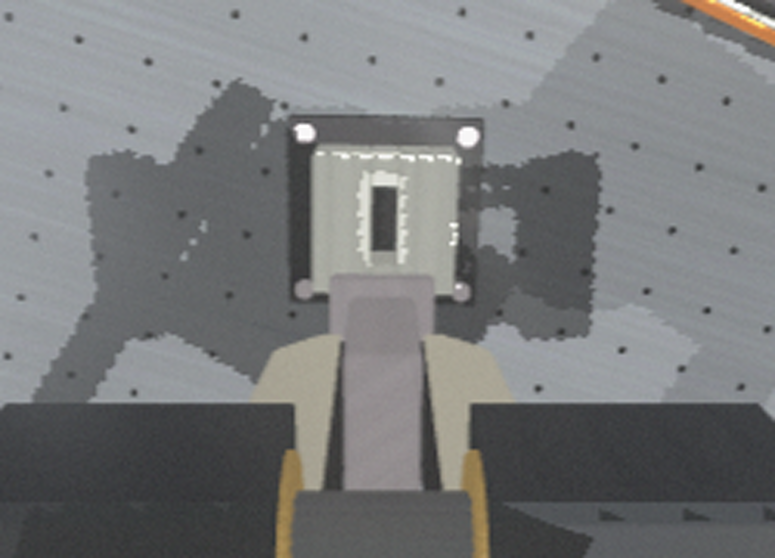

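```bash
python3 -m inch '[[1,0.0018,-0.0005,-0.04,0],[1,0.0018,-0.0005,-0.08,0],[1,0.0018,-0.0005,-0.1,0],[1,0.0018,-0.0005,-0.105,0],[1,0.0018,-0.0005,-0.11,0],[1,0.0018,-0.0005,-0.11,0]]'; python3 -m inch '[[1,0,0,-0.002,0],[1,0,0,-0.004,0],[1,0,0,-0.004,0]]'
```

```text
t: 16.2
tool_pos: [0.4261, -0.0707, 0.0422]
orientation: [-1.344, 0.977, -0.977]
force: [-0.2, 0.6, -1.8]
opening: 0.0137
t: 16.58
tool_pos: [0.4261, -0.0707, 0.0383]
orientation: [-1.344, 0.977, -0.977]
force: [0.1, 0.1, -0.9]
opening: 0.0135
```

```bash
python3 -m inch '[[1,0,0,-0.0015,0],[-1,0,0,-0.0015,0],[-1,0,0,-0.0015,0],[-1,0,0,-0.0015,0],[-1,0,0,0.03,0],[-1,0,0,0.08,0]]'; python3 - <<'E'
from h import *
s=robot.read_state();m=R.from_rotvec(s['orientation']).as_matrix();print(s['tool_pos'],np.degrees(np.arctan2(m[1,0],m[0,0])))
P=lambda f,u,v,z:px(f,u/1.56,v/1.56,z).round(4)
print("knob w6",P("w6",398,104,.05),"w2",P("w2",398,60,.05),"w3",P("w3",722,324,.05))
print("slider strip w6",P("w6",409,75,.012),P("w6",365,98,.012))
print("mount base corners",P("top1",383,200,.008),P("top1",386,216,.008),P("top1",424,208,.008),"top",P("top1",388,183,.1),P("top1",417,177,.1),P("top1",405,195,.06))
im=cv2.imread("pics/top1.png")[140:330,340:600]; cv2.imwrite("pics/c8.png",cv2.resize(im,None,fx=3,fy=3,interpolation=cv2.INTER_CUBIC))
E
```

```text
t: 17.32
tool_pos: [0.4243, -0.0702, 0.1173]
orientation: [-1.345, 0.98, -0.974]
force: [0.6, -1.3, -0.0]
opening: 0.0592
[ 0.42432205 -0.07020564  0.1173482 ] -72.13071934715272
knob w6 [ 0.6177 -0.024   0.05  ] w2 [ 0.6195 -0.0222  0.05  ] w3 [ 0.6168 -0.0204  0.05  ]
slider strip w6 [ 0.6349 -0.0098  0.012 ] [ 0.6063 -0.0063  0.012 ]
mount base corners [0.7769 0.0876 0.008 ] [0.7443 0.0815 0.008 ] [0.7611 0.0078 0.008 ] top [0.7747 0.0786 0.1   ] [0.7865 0.0266 0.1   ] [0.7676 0.0467 0.06  ]
```

```bash
python3 -m inch '[[-1,0.02,0.01,0.02,0.17],[-1,0.05,0.03,0.02,0.34],[-1,0.09,0.048,0.02,0.51],[-1,0.13,0.048,0.02,0.68],[-1,0.17,0.048,0.01,0.85],[-1,0.194,0.048,0,1.02],[-1,0.194,0.048,-0.02,1.15],[-1,0.194,0.048,-0.04,1.15]]'; python3 -m inch '[[-1,0,0,-0.03,0],[-1,0,0,-0.05,0],[-1,0,0,-0.05,0],[1,0,0,-0.05,0],[1,0,0,-0.05,0],[1,0,0,-0.05,0],[1,0,0,-0.05,0],[1,0,0,-0.05,0]]' 30;python3 -m inch '[[1,0,0,0,0],[1,0,0,0,0],[1,0,0,0,0]]'
```

```text
t: 18.32
tool_pos: [0.6183, -0.0222, 0.0761]
orientation: [-1.575, 0.087, -0.085]
force: [-0.7, -0.3, 0.1]
opening: 0.093
t: 19.32
tool_pos: [0.6184, -0.0222, 0.0263]
orientation: [-1.575, 0.087, -0.085]
force: [-0.3, -0.3, -0.1]
opening: 0.0479
t: 19.7
tool_pos: [0.6182, -0.0221, 0.0262]
orientation: [-1.575, 0.088, -0.085]
force: [-0.5, 0.0, 2.6]
opening: 0.0191
```

```bash
python3 -m inch '[[1,0.001,0.01,0,0],[1,0.002,0.02,0,0],[1,0.003,0.03,0,0],[1,0.005,0.045,0,0],[1,0.0065,0.06,0,0],[1,0.008,0.075,0,0],[1,0.01,0.09,0,0],[1,0.011,0.1,0,0]]';python3 -m inch '[[1,0.0016,0.015,0,0],[1,0.0033,0.03,0,0],[1,0.005,0.045,0,0],[1,0.0065,0.06,0,0],[1,0.008,0.075,0,0],[1,0.0095,0.087,0,0],[1,0.01,0.094,0,0],[1,0.01,0.094,0,0]]'
```

```text
t: 20.7
tool_pos: [0.6292, 0.0791, 0.0263]
orientation: [-1.575, 0.087, -0.084]
force: [1.1, -3.2, 0.8]
opening: 0.0194
t: 21.7
tool_pos: [0.6393, 0.1709, 0.0262]
orientation: [-1.579, 0.088, -0.084]
force: [-0.9, -12.2, 1.5]
opening: 0.0193
```

```bash
python3 -m inch '[[-1,0,-0.001,0,0],[-1,0,-0.001,0,0],[-1,0,-0.001,0,0],[-1,0,0,0.05,0],[-1,0,0,0.1,0],[-1,0,0,0.16,0],[-1,-0.05,0.03,0.22,0],[-1,-0.08,0.06,0.28,0]]';python3 -m inch '[[-1,-0.02,0.015,0.03,0],[-1,-0.04,0.02,0.03,0],[-1,-0.04,0.02,0.03,0],[-1,-0.04,0.02,0.03,0]]'; python3 -c "
from h import *
s=robot.read_state();print(s['tool_pos']); snap('wrist','w9.png',None,1.56)"
```

```text
t: 22.7
tool_pos: [0.5723, 0.2187, 0.2822]
orientation: [-1.578, 0.089, -0.084]
force: [0.4, 0.5, 1.2]
opening: 0.0917
t: 23.2
tool_pos: [0.5324, 0.2386, 0.3115]
orientation: [-1.579, 0.089, -0.084]
force: [0.3, -0.2, -0.4]
opening: 0.0932
[0.53239299 0.23855215 0.3115045 ]
```

View pics/w9.png

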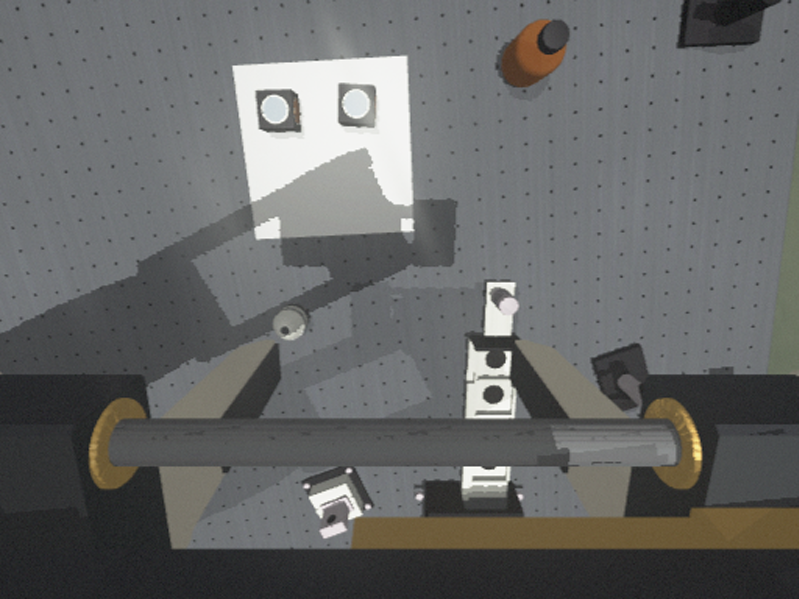

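```bash
python3 - <<'E'
from h import *
P=lambda u,v,z:px("w9",u/1.56,v/1.56,z).round(4)
print("p3",P(496,359,.01),"p2",P(493,394,.01),"p?",P(488,468,.01))
print("knob top",P(510,304,.05))
print("cubes",P(274,107.5,.032),P(357,103.5,.032))
im=cv2.imread("pics/w9.png"); a=im[70:150,240:400]; b=im[280:420,440:550]
cv2.imwrite("pics/c10.png",np.hstack([cv2.resize(a,(480,240),interpolation=2),cv2.resize(b,(300,382),interpolation=2)[:240]]) if 0 else np.vstack([cv2.resize(a,None,fx=4,fy=4,interpolation=2),cv2.resize(b[40:],(640,300),interpolation=2)]))
E
```

```text
p3 [0.6323 0.095  0.01  ] p2 [0.6268 0.0512 0.01  ] p? [ 0.6157 -0.0487  0.01  ]
knob top [0.6413 0.1719 0.05  ]
cubes [0.4342 0.3812 0.032 ] [0.5116 0.3762 0.032 ]
```

View pics/c10.png

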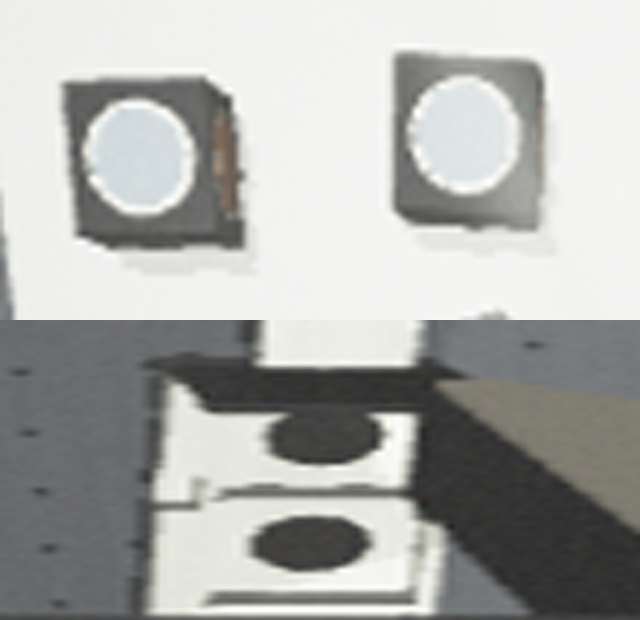

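```bash
python3 - <<'E'
from h import *
P=lambda u,v:px("w9",(240+u/4)/1.56,(70+v/4)/1.56,.032)
for n,q in (("b",((65,83),(205,78),(218,235),(78,235))),("a",((395,53),(542,62),(540,228),(397,215)))):
    c=[P(*x) for x in q]; print(n,np.mean(c,0).round(4))
    for i,j in((0,1),(3,2),(3,0),(2,1)): d=c[j]-c[i]; print(np.linalg.norm(d).round(4),np.degrees(np.arctan2(d[1],d[0])).round(1))
s=robot.read_state();m=R.from_rotvec(s['orientation']).as_matrix();print(s['tool_pos'],np.degrees(np.arctan2(m[1,0],m[0,0])))
E
python3 -m inch '[[0,-0.01,0.03,-0.04,0],[0,-0.02,0.06,-0.08,0],[0,-0.021,0.1,-0.13,0],[0,-0.021,0.137,-0.18,0],[0,-0.021,0.137,-0.2,0],[0,-0.021,0.137,-0.2,0]]'
```

```text
b [0.4352 0.3793 0.032 ]
0.0324 -4.4
0.0331 -6.2
0.033 84.3
0.034 85.3
a [0.5116 0.3749 0.032 ]
0.0338 -9.5
0.0337 -11.1
0.0349 82.6
0.0359 82.4
[0.5325433  0.23834927 0.31131066] -6.31736103899705
t: 24.0
tool_pos: [0.5105, 0.3738, 0.1084]
orientation: [-1.582, 0.093, -0.081]
force: [-0.2, -0.1, 0.3]
opening: 0.0468
```

```bash
python3 -m inch '[[0,0.001,0.0015,-0.05,-0.045],[0,0.001,0.0015,-0.08,-0.045],[0,0.001,0.0015,-0.095,-0.045],[1,0.001,0.0015,-0.095,-0.045],[1,0.001,0.0015,-0.095,-0.045],[1,0.001,0.0015,-0.095,-0.045],[1,0.001,0.0015,-0.095,-0.045],[1,0.001,0.0015,-0.095,-0.045]]' 15
```

```text
t: 25.0
tool_pos: [0.5129, 0.376, 0.0155]
orientation: [-1.579, 0.127, -0.118]
force: [-0.5, -0.6, 6.7]
opening: 0.0338
```

```bash
python3 -m inch '[[1,0,0,0.04,0],[1,0,0,0.085,0],[1,0.02,-0.06,0.085,0.047],[1,0.04,-0.12,0.085,0.047],[1,0.06,-0.18,0.085,0.047],[1,0.085,-0.24,0.085,0.047],[1,0.107,-0.3,0.085,0.047],[1,0.1139,-0.3248,0.085,0.047]]'; python3 -m inch '[[1,0,0,0,0],[1,0,0,0,0]]';python3 -c "
from h import *
s=robot.read_state();m=R.from_rotvec(s['orientation']).as_matrix();print(s['tool_pos'],np.degrees(np.arctan2(m[1,0],m[0,0])))"
```

```text
t: 26.0
tool_pos: [0.6276, 0.0479, 0.1008]
orientation: [-1.581, 0.091, -0.083]
force: [-0.6, 1.7, -1.5]
opening: 0.0342
t: 26.25
tool_pos: [0.6274, 0.0484, 0.1008]
orientation: [-1.581, 0.091, -0.084]
force: [-0.1, 0.2, -1.5]
opening: 0.0342
[0.62738845 0.04842528 0.10080541] -6.362598722951857
```

```bash
python3 -m inch '[[1,-0.0004,0.0024,-0.02,0],[1,-0.0004,0.0024,-0.045,0],[1,-0.0004,0.0024,-0.06,0],[1,-0.0004,0.0024,-0.07,0],[1,-0.0004,0.0024,-0.075,0],[1,-0.0004,0.0024,-0.075,0]]'
```

```text
t: 27.0
tool_pos: [0.6273, 0.0509, 0.0261]
orientation: [-1.581, 0.091, -0.084]
force: [0.2, -0.4, -1.6]
opening: 0.0337
```

```bash
python3 -m inch '[[1,0,0,-0.0015,0],[1,0,0,-0.0015,0]]'; python3 -m inch '[[0,0,0,0,0],[0,0,0,0,0],[0,0,0,0,0],[0,0,0,0.03,0],[0,0,0,0.08,0],[0,-0.04,0.06,0.13,0],[0,-0.07,0.12,0.18,0],[0,-0.08,0.16,0.23,0]]'; python3 -c "
from h import *
s=robot.read_state();print(s['tool_pos']); snap('wrist','w11.png',None,1.56)"
```

```text
t: 27.25
tool_pos: [0.6278, 0.0508, 0.0251]
orientation: [-1.581, 0.09, -0.085]
force: [0.3, 0.1, -1.4]
opening: 0.0339
t: 28.25
tool_pos: [0.5581, 0.1805, 0.2225]
orientation: [-1.581, 0.091, -0.084]
force: [-0.3, -0.1, 0.7]
opening: 0.0467
[0.55813725 0.18050225 0.22248082]
```

View pics/w11.png

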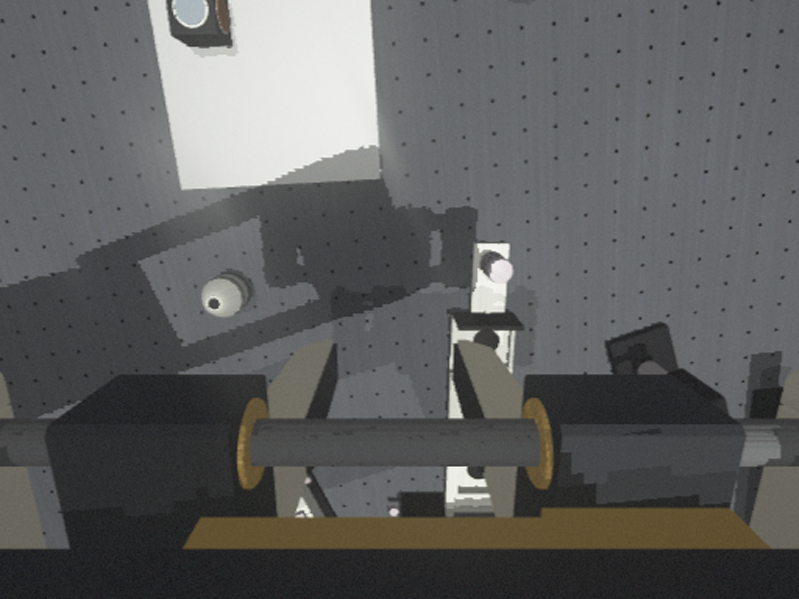

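The first cube is hidden behind the gripper in this view, and cube b is still on the mat at (190,10). I check numerically that cube b hasn't moved and that cube a is seated.

```bash
python3 - <<'E'
from h import *
print(px("w11",190/1.56,10/1.56,.032).round(4))
snap("top","t11.png"); snap("side","s11.png")
for f in("t11","s11"):
    im=cv2.imread(f"pics/{f}.png")
    for n,X in(("b",(.435,.380,.032)),("a",(.6275,.051,.042))):
        u,v=proj(f,X); g=im[int(v)-14:int(v)+15,int(u)-14:int(u)+15].astype(int)
        # pale-blue window: bright, blue>=red ; report centroid
        m=(g.min(2)>120)&(g[:,:,0]>g[:,:,2]+6); ys,xs=np.nonzero(m)
        print(f,n,"pred",u.round(1),v.round(1),m.sum(), (xs.mean()+int(u)-14,ys.mean()+int(v)-14) if m.any() else None)
E
```

```text
[0.434  0.3786 0.032 ]
t11 b pred 140.0 240.6 0 None
t11 a pred 257.9 173.5 44 (np.float64(257.59090909090907), np.float64(173.13636363636363))
s11 b pred 318.9 363.1 113 (np.float64(318.6371681415929), np.float64(365.0265486725664))
s11 a pred 242.5 186.7 30 (np.float64(241.7), np.float64(187.9))
```

```bash
python3 -m inch '[[0,-0.03,0.05,-0.03,0],[0,-0.06,0.1,-0.06,0],[0,-0.09,0.15,-0.09,0],[0,-0.1235,0.199,-0.13,0.015],[0,-0.1235,0.199,-0.15,0.015],[0,-0.1235,0.199,-0.16,0.015],[0,-0.1235,0.199,-0.16,0.015]]';python3 - <<'E'
from h import *
s=robot.read_state();print(s["tool_pos"]);snap("side","s12.png")
im=cv2.imread("pics/s12.png").astype(int);X=(.4346,.3795,.032);u,v=proj("s12",X);u0,v0=int(u)-20,int(v)-20
g=im[v0:v0+41,u0:u0+41];m=(g.min(2)>120)&(g[:,:,0]>g[:,:,2]+6);ys,xs=np.nonzero(m);print(u,v,m.sum(),xs.mean()+u0 if m.any() else 0,ys.mean()+v0 if m.any() else 0)
E
```

```text
t: 29.28
tool_pos: [0.4375, 0.3794, 0.0647]
orientation: [-1.581, 0.072, -0.075]
force: [0.0, 0.3, 0.4]
opening: 0.0465
[0.43746792 0.37935001 0.06470826]
319.17134818239356 362.84252580086917 0 0 0
```

```bash
python3 -m inch '[[0,-0.0025,0,-0.01,0],[0,-0.0025,0,-0.035,0],[0,-0.0025,0,-0.049,0],[0,-0.0025,0,-0.049,0],[1,-0.0025,0,-0.049,0],[1,-0.0025,0,-0.049,0],[1,-0.0025,0,-0.049,0],[1,-0.0025,0,-0.049,0]]' 15
```

```text
t: 30.32
tool_pos: [0.4365, 0.3804, 0.0181]
orientation: [-1.578, 0.07, -0.078]
force: [-0.1, -0.8, 5.0]
opening: 0.0339
```

```bash
python3 -m inch '[[1,0,0,0.04,0],[1,0,0,0.083,0],[1,0.03,-0.06,0.083,-0.02],[1,0.06,-0.12,0.083,-0.02],[1,0.09,-0.18,0.083,-0.02],[1,0.12,-0.24,0.083,-0.02],[1,0.15,-0.3,0.083,-0.02],[1,0.175,-0.355,0.083,-0.02]]'; python3 -m inch '[[1,0.011,-0.02,0,0],[1,0.011,-0.02,0,0],[1,0.011,-0.02,0,0]]';python3 -c "
from h import *
s=robot.read_state();m=R.from_rotvec(s['orientation']).as_matrix();print(s['tool_pos'],np.degrees(np.arctan2(m[1,0],m[0,0])))"
```

```text
t: 31.32
tool_pos: [0.6032, 0.0423, 0.1009]
orientation: [-1.577, 0.086, -0.093]
force: [1.8, -0.0, -0.8]
opening: 0.0338
t: 31.7
tool_pos: [0.6136, 0.0236, 0.1005]
orientation: [-1.577, 0.086, -0.092]
force: [-0.5, -0.9, -0.5]
opening: 0.0337
[0.61357035 0.02362543 0.1005468 ] -6.493586581179867
```

```bash
python3 -m inch '[[1,0.0086,-0.0174,0,0],[1,0.0086,-0.0174,0,0],[1,0.0086,-0.0174,-0.02,0],[1,0.0086,-0.0174,-0.04,0],[1,0.0086,-0.0174,-0.06,0],[1,0.0086,-0.0174,-0.068,0],[1,0.0086,-0.0174,-0.0715,0],[1,0.0086,-0.0174,-0.0715,0]]';  python3 -m inch '[[1,0,0,-0.0015,0],[1,0,0,-0.0015,0]]'
```

```text
t: 32.7
tool_pos: [0.6226, 0.0062, 0.0294]
orientation: [-1.577, 0.086, -0.092]
force: [1.4, -0.4, -0.5]
opening: 0.0341
t: 32.95
tool_pos: [0.623, 0.0062, 0.0284]
orientation: [-1.577, 0.085, -0.093]
force: [0.3, 0.4, -1.0]
opening: 0.034
```

```bash
python3 -m inch '[[1,0,0,-0.001,0],[0,0,0,-0.001,0],[0,0,0,-0.001,0],[0,0,0,-0.001,0],[0,0,0,0.04,0],[0,0,0,0.08,0],[0,-0.03,0.05,0.12,0],[0,-0.06,0.1,0.16,0]]'; python3 -m inch '[[-1,-0.03,0.05,0.04,0],[-1,-0.03,0.09,0.06,0],[-1,-0.03,0.09,0.06,0]]';python3 - <<'E'
from h import *
print(robot.read_state()["tool_pos"])
snap("top","t13.png"); snap("side","s13.png")
for f in("t13","s13"):
    im=cv2.imread(f"pics/{f}.png").astype(int)
    for n,X in(("b",(.6228,.0062,.042)),("a",(.6275,.051,.042))):
        u,v=proj(f,X); g=im[int(v)-9:int(v)+10,int(u)-9:int(u)+10]
        m=(g.min(2)>120)&(g[:,:,0]>g[:,:,2]+6); ys,xs=np.nonzero(m)
        print(f,n,"pred",u.round(1),v.round(1),m.sum(), (xs.mean()+int(u)-9,ys.mean()+int(v)-9) if m.any() else None)
a=cv2.imread("pics/t13.png")[130:220,215:335]; b=cv2.imread("pics/s13.png")[110:240,190:340]
cv2.imwrite("pics/c13.png",np.hstack([cv2.resize(x,(400,380),interpolation=2) for x in(a,b)]))
E
```

```text
t: 33.95
tool_pos: [0.5695, 0.0951, 0.1803]
orientation: [-1.577, 0.086, -0.095]
force: [0.6, -0.1, 0.5]
opening: 0.0465
t: 34.33
tool_pos: [0.5401, 0.1884, 0.2436]
orientation: [-1.574, 0.079, -0.096]
force: [0.5, 0.1, -1.9]
opening: 0.0716
[0.54013284 0.18835328 0.24356757]
t13 b pred 273.5 175.2 47 (np.float64(273.8510638297872), np.float64(174.95744680851064))
t13 a pred 257.9 173.5 47 (np.float64(257.48936170212767), np.float64(173.2127659574468))
s13 b pred 248.8 172.9 31 (np.float64(248.16129032258067), np.float64(173.8709677419355))
s13 a pred 242.5 186.7 32 (np.float64(241.96875), np.float64(187.65625))
```

View pics/c13.png

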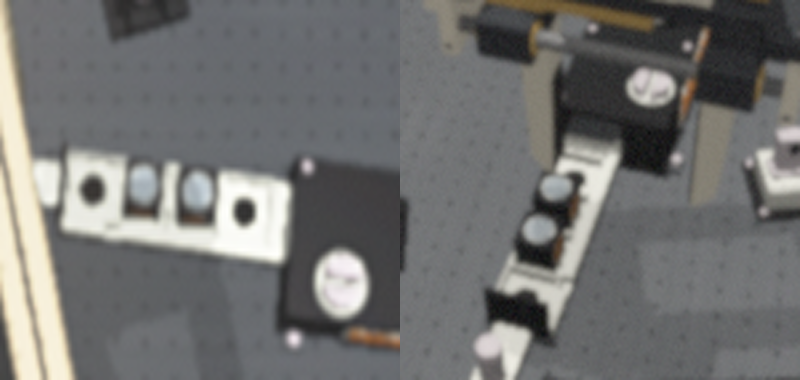

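Both cubes sit level in pockets 1 and 2, and the slot lies along the slider, so the fastener is open. Next I grip the knob.

```bash
python3 -m inch '[[-1,0.05,-0.01,-0.03,0],[-1,0.0985,-0.0175,-0.08,0],[-1,0.0985,-0.0175,-0.13,0],[-1,0.0985,-0.0175,-0.16,0],[-1,0.0985,-0.0175,-0.16,0]]';python3 -m inch '[[-1,0,0,-0.03,0],[-1,0,0,-0.055,0],[-1,0,0,-0.055,0],[1,0,0,-0.055,0],[1,0,0,-0.055,0],[1,0,0,-0.055,0],[1,0,0,-0.055,0],[1,0,0,-0.055,0]]' 30;python3 -m inch '[[1,0,0,0,0],[1,0,0,0,0],[1,0,0,0,0],[1,0,0,0,0]]'
```

```text
t: 35.05
tool_pos: [0.6344, 0.1651, 0.0745]
orientation: [-1.58, 0.094, -0.088]
force: [-0.0, -0.1, 0.1]
opening: 0.0928
t: 36.05
tool_pos: [0.6345, 0.1652, 0.0196]
orientation: [-1.58, 0.093, -0.088]
force: [0.1, 0.5, -0.4]
opening: 0.0474
t: 36.55
tool_pos: [0.6383, 0.1647, 0.0198]
orientation: [-1.579, 0.088, -0.095]
force: [20.8, -0.1, -14.6]
opening: 0.0193
```

Gripped off-centre, with a 20 N side force. I open and re-centre.

```bash
python3 -m inch '[[0,0,0,0,0],[0,0,0,0,0],[0,0.001,0.006,0.006,0],[0,0.001,0.006,0.006,0],[0,0.001,0.006,0.006,0]]';python3 -m inch '[[0,0,0,0,0],[0,0,0,0,0]]'
```

```text
t: 37.17
tool_pos: [0.6394, 0.1709, 0.0261]
orientation: [-1.579, 0.087, -0.095]
force: [0.5, -0.4, -0.7]
opening: 0.0466
t: 37.42
tool_pos: [0.6393, 0.1709, 0.026]
orientation: [-1.579, 0.087, -0.095]
force: [0.9, -0.5, 0.1]
opening: 0.0465
```

```bash
python3 -m inch '[[1,0,0,0,0],[1,0,0,0,0],[1,0,0,0,0],[1,0,0,0,0],[1,0,0,0,0]]' 30;python3 -m inch '[[1,-0.001,-0.008,0,0],[1,-0.002,-0.018,0,0],[1,-0.003,-0.03,0,0],[1,-0.005,-0.045,0,0],[1,-0.0065,-0.06,0,0],[1,-0.008,-0.075,0,0],[1,-0.01,-0.09,0,0],[1,-0.011,-0.1,0,0]]';python3 -m inch '[[1,-0.0016,-0.012,0,0],[1,-0.003,-0.027,0,0],[1,-0.0045,-0.042,0,0],[1,-0.006,-0.055,0,0],[1,-0.0075,-0.068,0,0],[1,-0.0088,-0.08,0,0],[1,-0.0095,-0.086,0,0],[1,-0.0095,-0.086,0,0]]'
```

```text
t: 38.05
tool_pos: [0.6394, 0.1708, 0.0259]
orientation: [-1.579, 0.087, -0.095]
force: [1.7, 0.2, -0.5]
opening: 0.0192
t: 39.05
tool_pos: [0.6283, 0.0696, 0.0259]
orientation: [-1.579, 0.088, -0.095]
force: [2.4, 2.0, -1.0]
opening: 0.0194
t: 40.05
tool_pos: [0.6187, -0.0176, 0.0259]
orientation: [-1.58, 0.088, -0.096]
force: [1.9, -2.4, -1.9]
opening: 0.0191
```

```bash
python3 -m inch '[[1,-0.0003,-0.003,0,0],[1,-0.0006,-0.006,0,0],[1,-0.0007,-0.0065,0,0],[1,-0.0007,-0.0065,0,0]]'
```

```text
t: 40.55
tool_pos: [0.6181, -0.0231, 0.026]
orientation: [-1.579, 0.088, -0.096]
force: [2.6, 4.8, -2.0]
opening: 0.0192
```

Slider home against its stop. Now back to the key.

```bash
python3 -m inch '[[-1,0,0,0,0],[-1,0,0,0,0],[-1,0,0,0,0],[-1,0,0,0.05,0],[-1,0,0,0.09,0],[-1,-0.04,-0.01,0.09,-0.17],[-1,-0.08,-0.02,0.09,-0.34],[-1,-0.12,-0.03,0.09,-0.51]]';python3 -m inch '[[-1,-0.04,-0.01,0,-0.17],[-1,-0.07,-0.015,0,-0.34],[-1,-0.074,-0.018,0,-0.51],[-1,-0.074,-0.018,0,-0.64],[-1,-0.074,-0.018,0,-0.64],[-1,-0.074,-0.018,0,-0.64]]';python3 -c "
from h import *
s=robot.read_state();m=R.from_rotvec(s['orientation']).as_matrix();print(s['tool_pos'],np.degrees(np.arctan2(m[1,0],m[0,0])))"
```

```text
t: 41.55
tool_pos: [0.4969, -0.0534, 0.1161]
orientation: [-1.525, 0.494, -0.498]
force: [-0.7, -0.5, 0.4]
opening: 0.0915
t: 42.3
tool_pos: [0.423, -0.0715, 0.1161]
orientation: [-1.349, 0.987, -0.985]
force: [-0.2, 0.7, 0.1]
opening: 0.0925
[ 0.42296911 -0.07149325  0.11613198] -72.7195250369176
```

```bash
python3 -m inch '[[-1,0.003,0.0008,-0.03,0.01],[-1,0.003,0.0008,-0.06,0.01],[-1,0.003,0.0008,-0.079,0.01],[-1,0.003,0.0008,-0.079,0.01],[1,0.003,0.0008,-0.079,0.01],[1,0.003,0.0008,-0.079,0.01],[1,0.003,0.0008,-0.079,0.01],[1,0.003,0.0008,-0.079,0.01]]' 40;python3 -m inch '[[1,0,0,0,0],[1,0,0,0,0],[1,0,0,0,0],[1,0,0,0,0]]'
```

```text
t: 43.3
tool_pos: [0.4263, -0.0708, 0.0375]
orientation: [-1.352, 0.978, -0.978]
force: [0.3, 0.8, 0.7]
opening: 0.0576
t: 43.8
tool_pos: [0.4263, -0.0708, 0.0375]
orientation: [-1.352, 0.978, -0.978]
force: [0.3, 0.2, -0.5]
opening: 0.0174
```

```bash
python3 -m inch '[[1,0,0,0,0],[1,0,0,0,0],[1,0,0,0,0]]';python3 -c "
from h import *
s=robot.read_state();m=R.from_rotvec(s['orientation']).as_matrix();print(s['tool_pos'],np.degrees(np.arctan2(m[1,0],m[0,0])))"
```

```text
t: 44.18
tool_pos: [0.4262, -0.0708, 0.0375]
orientation: [-1.352, 0.978, -0.978]
force: [0.2, 0.2, 0.9]
opening: 0.0134
[ 0.42622745 -0.07075575  0.03751962] -72.13933642799786
```

```bash
python3 -m inch '[[1,0,0,0.04,0],[1,0,0,0.08,0],[1,0,0,0.115,0.17],[1,0.03,-0.01,0.115,0.34],[1,0.06,-0.02,0.115,0.51],[1,0.09,-0.03,0.115,0.68],[1,0.12,-0.04,0.115,0.85],[1,0.1318,-0.0427,0.115,1.02]]';python3 -m inch '[[1,0,0,0,0.17],[1,0,0,0,0.17],[1,0,0,0,0.17]]';python3 -c "
from h import *
s=robot.read_state();m=R.from_rotvec(s['orientation']).as_matrix();print(s['tool_pos'],np.degrees(np.arctan2(m[1,0],m[0,0])))"
```

```text
t: 45.18
tool_pos: [0.559, -0.1139, 0.1518]
orientation: [-1.573, 0.18, -0.187]
force: [-0.1, -0.4, -1.5]
opening: 0.0141
t: 45.55
tool_pos: [0.5587, -0.1139, 0.1516]
orientation: [-1.58, 0.049, -0.057]
force: [-0.1, 0.7, -1.6]
opening: 0.0137
[ 0.55874347 -0.11388575  0.15163328] -3.879064302251723
```

```bash
python3 -m inch '[[1,-0.0007,0.0004,-0.02,0],[1,-0.0007,0.0004,-0.045,0],[1,-0.0007,0.0004,-0.056,0],[1,-0.0007,0.0004,-0.06,0],[1,-0.0007,0.0004,-0.063,0],[1,-0.0007,0.0004,-0.063,0]]';python3 -m inch '[[1,0,0,-0.002,0],[1,0,0,-0.004,0],[1,0,0,-0.006,0],[1,0,0,-0.006,0]]'
```

```text
t: 46.3
tool_pos: [0.5584, -0.1136, 0.0891]
orientation: [-1.58, 0.049, -0.058]
force: [-0.2, -0.2, -1.5]
opening: 0.0136
t: 46.8
tool_pos: [0.5583, -0.1136, 0.0829]
orientation: [-1.58, 0.049, -0.058]
force: [-0.1, 0.3, -1.9]
opening: 0.0137
```

```bash
python3 -m inch '[[1,0,0,-0.001,0],[1,0,0,-0.001,-0.12],[1,0,0,-0.001,-0.24],[1,0,0,-0.001,-0.36],[1,0,0,-0.001,-0.48],[1,0,0,-0.001,-0.6],[1,0,0,-0.001,-0.6]]';python3 -c "
from h import *
s=robot.read_state();m=R.from_rotvec(s['orientation']).as_matrix();print(s['wrist_torque'],np.degrees(np.arctan2(m[1,0],m[0,0])))"
python3 -m inch '[[-1,0,0,0,0],[-1,0,0,0,0],[-1,0,0,0,0],[-1,0,0,0.025,0],[-1,0,0,0.05,0],[-1,0,0,0.05,0.17],[-1,0,0,0.05,0.34],[-1,0,0,0.05,0.51]]'; python3 -m inch '[[-1,0,0,0,0.18],[-1,0,0,0,0.36],[-1,0,0,0,0.54],[-1,0,0,0,0.72],[-1,0,0,0,0.9],[-1,0,0,0,1.061],[-1,0,0,0,1.061]]'; python3 -c "
from h import *
s=robot.read_state();m=R.from_rotvec(s['orientation']).as_matrix();print(s['tool_pos'],np.degrees(np.arctan2(m[1,0],m[0,0])))
snap('wrist','w14.png',None,1.56)"
```

```text
t: 47.68
tool_pos: [0.5577, -0.1133, 0.0816]
orientation: [-1.518, 0.522, -0.524]
force: [-3.2, 1.4, 0.2]
opening: 0.0139
[0.2220489  0.8147295  0.03450035] -38.21789729810493
t: 48.68
tool_pos: [0.5579, -0.1134, 0.1318]
orientation: [-1.578, 0.115, -0.122]
force: [-0.5, -0.4, -0.1]
opening: 0.0892
t: 49.55
tool_pos: [0.558, -0.1135, 0.132]
orientation: [-1.459, -0.718, 0.703]
force: [0.1, 0.6, -0.4]
opening: 0.093
[ 0.55804506 -0.11345143  0.13197627] 52.10378055473251
```

```bash
python3 -m inch '[[-1,0,0,-0.025,0],[-1,0,0,-0.048,0],[-1,0,0,-0.05,0],[1,0,0,-0.05,0],[1,0,0,-0.05,0],[1,0,0,-0.05,0],[1,0,0,-0.05,0],[1,0,0,-0.05,0]]' 30; python3 -m inch '[[1,0,0,0,0],[1,0,0,0,0],[1,0,0,0,0]]'
```

```text
t: 50.6
tool_pos: [0.5581, -0.1135, 0.0822]
orientation: [-1.46, -0.716, 0.701]
force: [0.2, 0.1, -1.4]
opening: 0.0474
t: 50.98
tool_pos: [0.5581, -0.1135, 0.0821]
orientation: [-1.459, -0.716, 0.701]
force: [-0.6, 0.3, 0.8]
opening: 0.0297
```

```bash
python3 -m inch '[[1,0,0,0,-0.15],[1,0,0,0,-0.3],[1,0,0,0,-0.45],[1,0,0,0,-0.6],[1,0,0,0,-0.75],[1,0,0,0,-0.9],[1,0,0,0,-1.02],[1,0,0,0,-1.02]]';python3 -c "
from h import *
s=robot.read_state();m=R.from_rotvec(s['orientation']).as_matrix();print(s['wrist_torque'],np.degrees(np.arctan2(m[1,0],m[0,0])))"; python3 -m inch '[[1,0,0,0,-0.06],[1,0,0,0,-0.1],[1,0,0,0,-0.1]]';python3 -c "
from h import *
s=robot.read_state();m=R.from_rotvec(s['orientation']).as_matrix();print(s['wrist_torque'],np.degrees(np.arctan2(m[1,0],m[0,0])))"
```

```text
t: 51.98
tool_pos: [0.5575, -0.1132, 0.0821]
orientation: [-1.579, 0.086, -0.091]
force: [-3.8, 1.5, 3.6]
opening: 0.0299
[0.21498404 0.96842263 0.06085681] -6.444558510516887
t: 52.35
tool_pos: [0.5574, -0.1131, 0.0821]
orientation: [-1.575, 0.163, -0.167]
force: [-2.9, 1.5, 2.6]
opening: 0.0295
[0.14392882 0.58008722 0.0554641 ] -12.016791399344475
```

```bash
python3 -m inch '[[1,0,0,0,-0.03],[1,0,0,0,-0.06],[1,0,0,0,-0.06]]';python3 -c "
from h import *
s=robot.read_state();m=R.from_rotvec(s['orientation']).as_matrix();print(s['wrist_torque'],np.degrees(np.arctan2(m[1,0],m[0,0])))"; python3 -m inch '[[1,0,0,0,0.06],[1,0,0,0.01,0.06],[1,0,0,0.04,0.06],[1,0,0,0.07,0.06],[1,-0.03,0.01,0.07,0.16],[1,-0.07,0.02,0.07,0.3],[1,-0.11,0.035,0.07,0.45],[1,-0.1315,0.0425,0.07,0.55]]'; python3 -m inch '[[1,0,0,0,0.03],[1,0,0,0,0.03],[1,0,0,0,0.03]]'; python3 -c "
from h import *
s=robot.read_state();m=R.from_rotvec(s['orientation']).as_matrix();print(s['tool_pos'],np.degrees(np.arctan2(m[1,0],m[0,0])))
a=snap('top','t15.png',(220,150,400,270)); snap('wrist','w15.png')
a=cv2.imread('pics/t15.png'); b=cv2.imread('pics/w15.png')[100:300,100:400]
cv2.imwrite('pics/c15.png',np.hstack([cv2.resize(x,(395,264),interpolation=2) for x in(a,b)]))"
```

```text
t: 52.72
tool_pos: [0.5574, -0.1131, 0.0821]
orientation: [-1.571, 0.21, -0.214]
force: [-2.4, 2.2, 3.4]
opening: 0.0301
[0.11028332 0.60267495 0.07890317] -15.46051430934227
t: 53.72
tool_pos: [0.4246, -0.0701, 0.1524]
orientation: [-1.569, -0.227, 0.218]
force: [0.1, 0.9, -1.5]
opening: 0.0302
t: 54.1
tool_pos: [0.4255, -0.0705, 0.1527]
orientation: [-1.567, -0.249, 0.24]
force: [-0.1, -0.7, -1.9]
opening: 0.0299
[ 0.42546588 -0.07048848  0.15273086] 17.827724045198195
```

View pics/c15.png

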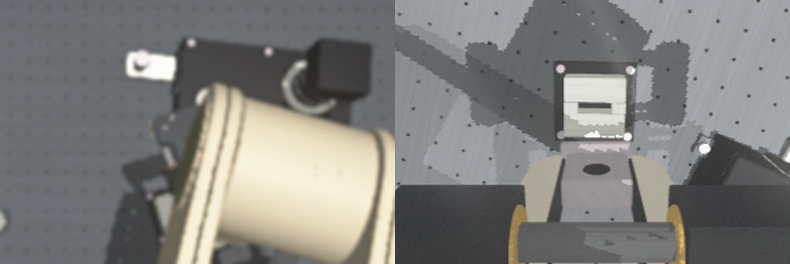

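The slider is home in the top view, and the key is aligned over the stand slot. I lower it in.

```bash
python3 -m inch '[[1,0.0003,0,-0.04,0],[1,0.0003,0,-0.08,0],[1,0.0003,0,-0.1,0],[1,0.0003,0,-0.106,0],[1,0.0003,0,-0.11,0],[1,0.0003,0,-0.11,0]]'; python3 -m inch '[[1,0,0,-0.002,0],[1,0,0,-0.004,0],[1,0,0,-0.004,0]]'
```

```text
t: 54.95
tool_pos: [0.4261, -0.0706, 0.0432]
orientation: [-1.567, -0.25, 0.24]
force: [0.1, -0.4, -0.3]
opening: 0.0297
t: 55.32
tool_pos: [0.4261, -0.0706, 0.0392]
orientation: [-1.567, -0.25, 0.24]
force: [-0.2, 0.2, -0.8]
opening: 0.0297
```

Release, rise and move clear to where the wrist camera sees the fastener and the key.

```bash
python3 -m inch '[[1,0,0,-0.001,0],[-1,0,0,-0.001,0],[-1,0,0,-0.001,0],[-1,0,0,-0.001,0],[-1,0,0,-0.001,0],[-1,0,0,0.04,0],[-1,0,0,0.1,0],[-1,0,0,0.16,0]]'; python3 -m inch '[[-1,0,0,0.06,-0.18],[-1,0.01,0,0.1,-0.36],[-1,0.03,0,0.1,-0.54],[-1,0.034,0,0.1,-0.72],[-1,0.034,0,0.1,-0.9],[-1,0.034,0,0.1,-1.08],[-1,0.034,0,0.1,-1.26],[-1,0.034,0,0.1,-1.44]]'; python3 -m inch '[[-1,0,0,0,-0.13],[-1,0,0,0,-0.13],[-1,0,0,0,-0.13]]'; python3 - <<'E'
from h import *
s=robot.read_state();print(s["tool_pos"],s["opening"]); snap("wrist","w16.png",None,1.56)
g=cv2.cvtColor(cv2.imread("pics/w16.png"),cv2.COLOR_BGR2GRAY)
# compare with start picture w2 : key top corner, fastener, knob; rectify both onto planes
def rect(f,cx,cy,z,h=.03,n=240):
    c=np.array([[cx-h,cy-h],[cx+h,cy-h],[cx+h,cy+h],[cx-h,cy+h]]); p=np.float32([proj(f,(*q,z))*1.56 for q in c])
    M=cv2.getPerspectiveTransform(p,np.float32([[0,0],[n,0],[n,n],[0,n]]));return cv2.warpPerspective(cv2.imread(f"pics/{f}.png"),M,(n,n))
rows=[]
for q in((.5576,-.113,.065),(.425,-.0705,.063),(.618,-.022,.05)):
    a,b=(rect(f,*q) for f in("w2","w16")); 
    rows.append(np.vstack([a,b]))
    A,B=[cv2.cvtColor(x,cv2.COLOR_BGR2GRAY).astype(np.float32) for x in(a,b)]
    sh,r=cv2.phaseCorrelate(A,B,cv2.createHanningWindow((240,240),cv2.CV_32F)); print(q,"shift mm (x,y)",np.array(sh)*.25,r)
cv2.imwrite("pics/c16.png",np.hstack(rows))
for i in(0,1):
    f=rows[0][i*240:(i+1)*240]; l=cv2.HoughLinesP(cv2.Canny(f[60:180,60:180],60,150),1,np.pi/180,18,minLineLength=28,maxLineGap=5)
    print("slot lines deg", sorted(np.degrees(np.arctan2(y2-y1,x2-x1)).round(0) for x1,y1,x2,y2 in l[:,0]) if l is not None else None)
E
```

```text
t: 56.32
tool_pos: [0.4256, -0.0704, 0.2006]
orientation: [-1.567, -0.25, 0.24]
force: [0.1, -0.3, -0.1]
opening: 0.0918
t: 57.32
tool_pos: [0.4596, -0.0704, 0.3005]
orientation: [-1.396, 0.885, -0.882]
force: [0.3, -0.2, -0.6]
opening: 0.0928
t: 57.7
tool_pos: [0.4595, -0.0704, 0.3005]
orientation: [-1.351, 0.982, -0.977]
force: [-0.6, 0.1, 0.6]
opening: 0.0929
[ 0.45951413 -0.07036446  0.30048019] 0.09293458778258704
(0.5576, -0.113, 0.065) shift mm (x,y) [-0.1974075   0.30028388] 0.29272590266333687
(0.425, -0.0705, 0.063) shift mm (x,y) [-0.52065469 -1.64213806] 0.05179810974333021
(0.618, -0.022, 0.05) shift mm (x,y) [ 0.49070718 -1.25810559] 0.3104781256781684
slot lines deg None
slot lines deg None
```

No more pictures, so I check the slot angle numerically against the locked start picture.

```bash
python3 - <<'E'
from h import *
c=cv2.imread("pics/c16.png",0).astype(np.float32)
A,B=c[:240,:240],c[240:,:240]
k=np.zeros((240,240),np.uint8);cv2.circle(k,(120,120),50,1,-1);k=k>0
hp=lambda x:x-cv2.GaussianBlur(x,(0,0),8)
best=[]
for d in range(-90,91,2):
    M=cv2.getRotationMatrix2D((120,120),d,1);best.append((max(np.corrcoef(hp(cv2.warpAffine(A,M+np.array([[0,0,dx],[0,0,dy]]),(240,240)))[k],hp(B)[k])[0,1] for dx in(-3,0,3) for dy in(-3,0,3)),d))
print("fastener rot",sorted(best)[::-1][:5])
# key: grip/collar template in w2 vs w16 around full key area
a,b=[cv2.imread(f"pics/{f}.png",0) for f in("w2","w16")]
r=cv2.matchTemplate(b[210:340,320:460],a[225:325,335:435],cv2.TM_CCOEFF_NORMED);_,m,_,p=cv2.minMaxLoc(r);print("key match",m,"offset px",p[0]-15,p[1]-15)
for X in((.425,-.0705,.063),(.425,-.0705,.024)): print("expected px move",((proj("w16",X)-proj("w2",X))*1.56).round(1))
E
```

```text
fastener rot [(np.float64(0.8839232738502982), 6), (np.float64(0.8615932135285321), 4), (np.float64(0.8581265237131882), 8), (np.float64(0.7874559232261416), 2), (np.float64(0.7785755101730601), 10)]
key match 0.9624387621879578 offset px -3 -4
expected px move [-2.8 -3.5]
expected px move [-2.8 -3.5]
```

```bash
python3 -c "
from plant import robot
print(robot.close_job())"
```

```text
the job is handed in; nothing more can be done
None
```

I handed the job in at about 58 s of simulated time, and my last checks agree that the task is done. No verdict is reported.

**What I did**
- **Unlocking:** I opened the fastener with the key, regripping halfway because the gripper body would otherwise have touched the tall head on the housing. I then put the key back in its stand.
- **Cubes:** Two cubes were present. I drew the slider out to its stop and set them in pockets 1 and 2. My first knob grip for the push home was off-centre with a 20 N side force, so I released and re-centred.
- **Locking:** I pushed the slider home against its stop, turned the fastener back with the key in two grips, and returned the key to the stand.

**Last checks**
- **Cubes:** With the slider drawn out, both cubes' top windows lay within about 1 pixel (roughly 3 mm) of the seated positions in the top and side cameras. I did not look at them again after pushing the slider home.
- **Slider:** At the stop the knob read within 1 mm of its starting place. The final picture puts it 1.3 mm from there, on the inward side.
- **Key:** The picture of the key in the stand matched the start picture (0.96), offset by no more than half a pixel from what the camera move predicts.
- **Fastener:** The slot is about 6° (0.1 rad) from its starting angle. At the start it looked about 6° off square to the housing, so it is probably now at the stop. Either way it is well under 0.3 rad. I never saw a sharp torque rise at the locked stop.
- **Not viewed:** The picture limit stopped me viewing the final close-up, so the final fastener, key and knob figures come from image matching only.

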